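Take the test probe out of its case and check the motors

ROBOT

A 6-joint arm with a two-finger parallel gripper is mounted at the origin on the work surface. World frame = base frame: x ahead of the robot, y to its left, z up, the work surface at z = 0. Lengths are in m, angles in rad, forces in N, time in s.
With the tool pointing down it reaches from about 0.325 to 0.9 m from the base axis. Payload 3.5 kg.
Tool frame: the origin (TCP) lies midway between the tips of the shut fingers; the grasp point (between the pads) lies 19 mm behind it; z points along the fingers, y is the direction in which the jaws open and shut (so a half turn about z gives the same grasp; the last joint's range is limited). The gripper opens to 85 mm and grips with 20 to 120 N. Pads are 22 mm wide; open, the fingers measure 114 mm over their backs; the gripper's body (76 mm by 85 mm) begins 54 mm behind the grasp point. The pads swing forward as they close: fully open they stand 13 mm farther back than shut.
Start: joints at [-1.446, 0.276, -0.026, 1.268, 0, 1.467], TCP at [0.141, -0.609, 0.231] pointing down, gripper open.
Joint ranges: [-3.12, 3.12], [-0.85, 1.88], [-1.08, 1.24], [-1.95, 2.15], [-1.57, 1.53], [-3.14, 3.14]. Speed limits (rad/s): [2.57, 2.57, 3.14, 3.14, 3.14, 3.14].

INTERFACE

Orientations are given as a unit quaternion [w, x, y, z].
In Python, from plant import state, viewer, arm gives the robot as it stands.
- The arm moves only by the tool move_arm, never from a script. Its argument "deltas" is a list of rows, each an object of numbers: "x", "y", "z": the shift along the tool's x, y, z in mm; "turn": the turn about the tool's z in rad; "gripper": the finger opening in mm, from 0 to 85.4. In form: [{"x": .., "y": .., "z": .., "turn": .., "gripper": ..}, ...]. A call has 1 to 12 rows; each row shifts and turns the commanded pose from where the row before left it, along the tool's axes as they then stand; what a row does not reach is not made up. A row lasts 1/12 s, in which the tool goes at most 41.7 mm and 7.16 degrees, less where a joint would pass 70% of its speed; a pose out of reach is approached as far as the arm can. A call is refused whole if a number of a shift passes 41.7 or a number of a turn 0.125, either way. A call with a gripper value outside its range is refused whole. The fingers move at their own pace and stop on an object; "grip_force" is the grip in N (left out, the last holds). Time passes only in rows, so rows that do not move let the fingers close. It gives the time, the measured TCP pose, the force and the opening at its end, in the units of the state.
- state(): the state, without advancing time (a new reading comes with each control period).
- viewer.read_camera(name): name is "scene" or "top" or "wrist"; returns the picture (420x560x3 uint8, red, green, blue); there is no depth.
- viewer.camera_model(name): a dict with "fx", "fy", "cx", "cy" (pixels), "D" ([k1, k2, p1, p2, k3] as OpenCV has them; the pictures are not rectified), "R" (3x3) and "t" (3): a world point X has camera coordinates R X + t; the wrist camera has in their place "hand_eye" (4x4, takes a point from camera to tool coordinates, whose origin is the TCP and whose axes are the flange's). Camera axes: x right, y down, z forward; pixel columns grow to the right and rows downward; lengths in m; the calibration is good to about 2 mm. A picture is of the moment at which its call begins: read the wrist's pose just before it. camera_model takes no time and is no camera call.
- arm.job_done(): hands the job in, once; it reports no verdict.
The state is a dict: "time": time; "joints": joint angles; "joint_velocities": joint speeds; "joint_torque": joint torques, N m; "eef_pos": TCP position; "tcp_rot": TCP orientation; "contact_force": force on the tool from outside, world axes, zero at the start; "torque": the same for the moment, N m; "width": opening from 0.0 (shut) to 1.0 (fully open).
Only numpy, scipy, OpenCV 4.12 (cv2) and the standard library are available. Lean on these libraries where they do the work, as an engineer would, in place of code of your own. Each camera call takes 0.05 s, during which the arm holds its last target.

TASK

Turn all four turn buttons on the tester case right aside, until they lie along its rim, then lift the panel out and lay it flat, handle up, on the grey mat. Take the probe out of the case and rest its tip for about a second on the brass stud on top of every motor standing on the bench, one after another from the smallest motor to the largest; then stand the probe back in its holder in the case, fully home. Leave the panel on the mat, keep the motors upright and leave the things at the back of the bench alone.

Things in the scene. Friction and masses are not known exactly. Their poses are not given: they have to be found in the camera images.
- case: Grey square tester case fixed to the bench, 206 x 206 mm, 119 mm high; origin at the centre of its underside, x, y along its sides, z up. Its top is a frame (rim 28 mm wide, opening 150 mm square) with a ledge 111 mm up that carries the panel. Below the ledge is a well 130 mm square, floor at 6 mm, with the probe holder in its middle.
- holder (a point): Centre of the top of the probe holder inside the case, a black block 46 mm square with its top 50 mm above the case's underside (61 mm below the ledge); a vertical 16 mm square hole goes through it, of which this is the mouth. Its axes are the case's.
- panel: Square dark grey access panel, 146 x 146 x 6 mm, 0.25 kg, loose but held down in the frame by the turn buttons; it starts on the ledge, centred, its axes along the case's, 2 mm of play each side. Origin at the centre of its underside, z up. Steel bow handle across its middle: bar 90 mm long (along y), 12 mm wide and high, its middle 36 mm above the origin, 24 mm of clear space under it.
- probe: Loose hand probe, 0.08 kg, 97 mm long; origin at its tip, z along it to the other end. From the tip: brass shaft 10 mm thick, 40 mm long, ending in a blunt 5 mm point; collar 30 mm across (40 to 45 mm); square grey grip 18 x 18 mm, sides along x and y (45 to 97 mm). At home it stands tip down in the holder, collar resting on it, tip 40 mm below the mouth. Starts there, under the panel.
- mat: Grey rubber mat fixed to the bench, 220 x 220 mm, 3 mm thick, where the panel is to be laid; origin at the centre of its underside, top at 3 mm.
- button1 (a joint): Turn button on the middle of the frame's far (+x) side (case axes): angle, rad, anticlockwise from above. At 0 it lies along the case's x, across the rim and 12 mm over the panel's edge; it turns to 1.75 either way, stays where left (friction 0.06 N m), and is clear of the panel beyond 1.2 either way.
- button1_wing (a point): Grip point on that button's upright pivot axis, 88 mm from the case's middle, 143 mm above the bench. The button: steel bar 54 x 10 x 6 mm, underside 1 mm above the rim, with an upright wing on it 38 x 10 mm, its top 7 mm above this point; both centred on the pivot. The point's x axis points along the bar.
- button2 (a joint): Turn button on the middle of the frame's left (+y) side (case axes): angle, rad, anticlockwise from above. At 0 it lies along the case's y, across the rim and 12 mm over the panel's edge; it turns to 1.75 either way, stays where left (friction 0.06 N m), and is clear of the panel beyond 1.2 either way.
- button2_wing (a point): Grip point on that button's upright pivot axis, 88 mm from the case's middle, 143 mm above the bench. The button: steel bar 54 x 10 x 6 mm, underside 1 mm above the rim, with an upright wing on it 38 x 10 mm, its top 7 mm above this point; both centred on the pivot. The point's x axis points along the bar.
- button3 (a joint): Turn button on the middle of the frame's right (-y) side (case axes): angle, rad, anticlockwise from above. At 0 it lies along the case's y, across the rim and 12 mm over the panel's edge; it turns to 1.75 either way, stays where left (friction 0.06 N m), and is clear of the panel beyond 1.2 either way.
- button3_wing (a point): Grip point on that button's upright pivot axis, 88 mm from the case's middle, 143 mm above the bench. The button: steel bar 54 x 10 x 6 mm, underside 1 mm above the rim, with an upright wing on it 38 x 10 mm, its top 7 mm above this point; both centred on the pivot. The point's x axis points along the bar.
- button4 (a joint): Turn button on the middle of the frame's near (-x) side (case axes): angle, rad, anticlockwise from above. At 0 it lies along the case's x, across the rim and 12 mm over the panel's edge; it turns to 1.75 either way, stays where left (friction 0.06 N m), and is clear of the panel beyond 1.2 either way.
- button4_wing (a point): Grip point on that button's upright pivot axis, 88 mm from the case's middle, 143 mm above the bench. The button: steel bar 54 x 10 x 6 mm, underside 1 mm above the rim, with an upright wing on it 38 x 10 mm, its top 7 mm above this point; both centred on the pivot. The point's x axis points along the bar.
- motor1: Smallest of up to four loose motor bodies standing on the bench between case and mat: dark cylinder with white end rings, 44 mm across, 45 mm high with the stud, 0.3 kg or so. Origin at the centre of its underside, z up. May be absent (None).
- stud1 (a point): Centre of the top face of motor1's test stud: a brass disc 14 mm across standing 4 mm above the middle of the motor's top.
- motor2: Second smallest of up to four loose motor bodies standing on the bench between case and mat: dark cylinder with white end rings, 50 mm across, 58 mm high with the stud, 0.4 kg or so. Origin at the centre of its underside, z up. May be absent (None).
- stud2 (a point): Centre of the top face of motor2's test stud: a brass disc 14 mm across standing 4 mm above the middle of the motor's top.
- motor3: Second largest of up to four loose motor bodies standing on the bench between case and mat: dark cylinder with white end rings, 56 mm across, 71 mm high with the stud, 0.5 kg or so. Origin at the centre of its underside, z up. May be absent (None).
- stud3 (a point): Centre of the top face of motor3's test stud: a brass disc 14 mm across standing 4 mm above the middle of the motor's top.
- motor4: Largest of up to four loose motor bodies standing on the bench between case and mat: dark cylinder with white end rings, 62 mm across, 84 mm high with the stud, 0.6 kg or so. Origin at the centre of its underside, z up. May be absent (None).
- stud4 (a point): Centre of the top face of motor4's test stud: a brass disc 14 mm across standing 4 mm above the middle of the motor's top.
- driver: Bystander: screwdriver lying at the back of the bench. Leave alone.
- jar: Bystander: amber jar, 56 mm across, 70 mm high, at the back of the bench. Leave alone.
- bin: Bystander: blue open parts bin, 90 x 120 x 60 mm, at the back of the bench. Leave alone.
Things that resemble listed ones, but are neither listed nor needed, are in the scene too. Several things have the shape of the panel; the one meant has the colours described above. Leave any red look-alike of the motor3 alone.

How it is judged:
By the outcome, as a careful person would: the job done as asked, in the order asked, and still so for the second after the job is handed in, with the robot touching nothing.
Of motor1, motor2, motor3, motor4 only 2 to 4 are there at a start; the rules pass over those that are not, and their reading is None.
At some moment in a run one of motor1, motor2, motor3, motor4 may be knocked a few centimetres aside while the robot is not near it.
It also fails if it takes over 192 s, if anything falls off the work surface, if the arm or the gripper's body presses on something with over 40 N, if the wrist force passes 120 N, or if a joint passes its speed limit or range.

## Working session

There is one attempt and no reset: what is moved stays moved. The work goes in short steps, Python scripts to look and compute and a tool call to move; the robot and the scene stay as the last step left them, time stands still between calls to the robot, and variables do not carry over. Pictures are saved under pics/ and viewed, and the job is handed in when it is done.

Besides the shell and the picture viewer there is one more tool, called after "Call:" as name(argument=value, ...), one argument or row to a line, values as JSON. move_arm: Moves the arm, as the interface text tells. Its arguments: {"type":"object","properties":{"deltas":{"type":"array","items":{"type":"object","properties":{"x":{"type":"number"},"y":{"type":"number"},"z":{"type":"number"},"turn":{"type":"number"},"gripper":{"type":"number"}}}},"grip_force":{"type":"number"}},"required":["deltas"]}

```bash
ls; mkdir -p pics; python3 - <<'E'
from plant import state, viewer, arm
import cv2
s=state();print(s)
for n in ["scene","top","wrist"]:
    im=viewer.read_camera(n);cv2.imwrite(f"pics/{n}0.png",im[:,:,::-1]);m=viewer.camera_model(n);print(n,m)
E
```

```text
pics
{'time': 0.0, 'joints': array([-1.44634580e+00,  2.77141690e-01, -2.78881560e-02,  1.26801104e+00,
        1.22618531e-05,  1.46739513e+00]), 'joint_velocities': array([ 0.00085226, -0.00048069,  0.00055155,  0.0015196 , -0.00013871,
        0.00089997]), 'joint_torque': array([-1.00514735e-03, -4.45512056e+01,  2.95201653e+01,  1.65031850e-02,
       -1.80386251e-04, -3.21651612e-07]), 'eef_pos': array([ 0.14107349, -0.60806533,  0.23015089]), 'tcp_rot': array([-1.12227983e-03,  9.93516840e-01,  1.13679499e-01, -5.68078920e-06]), 'contact_force': array([-0.24760351, -0.03729538,  1.52361752]), 'torque': array([-0.04929933,  0.00020771, -0.02901883]), 'width': 0.9939429401330891}
scene {'fx': 403.100274079729, 'fy': 403.100274079729, 'cx': 277.5626113724346, 'cy': 211.2563684004002, 'D': array([-0.09984694,  0.        ,  0.        ,  0.        ,  0.        ]), 'R': array([[-0.43211918,  0.90178112, -0.00798936],
       [ 0.58582303,  0.27395965, -0.76273028],
       [-0.685627  , -0.33427074, -0.64666737]]), 't': array([ 0.20128804, -0.22904667,  1.37838115])}
top {'fx': 498.341
[... 205 characters left out ...]
.00244713],
       [-0.97876405,  0.04003238, -0.20104315],
       [ 0.20077248, -0.01071201, -0.97957933]]), 't': array([0.04344068, 0.56036317, 1.42369153])}
wrist {'fx': 301.1515986051567, 'fy': 301.1515986051567, 'cx': 279.2062942006633, 'cy': 212.00191199298558, 'D': array([-0.05681062,  0.        ,  0.        ,  0.        ,  0.        ]), 'hand_eye': array([[ 6.13476535e-04, -9.52463587e-01, -3.04651834e-01,
         7.81061823e-02],
       [ 9.99999709e-01,  7.22541134e-04, -2.45256240e-04,
         6.62711665e-04],
       [ 4.53721119e-04, -3.04651595e-01,  9.52463753e-01,
        -1.42600264e-01],
       [ 0.00000000e+00,  0.00000000e+00,  0.00000000e+00,
         1.00000000e+00]])}
```

View pics/scene0.png

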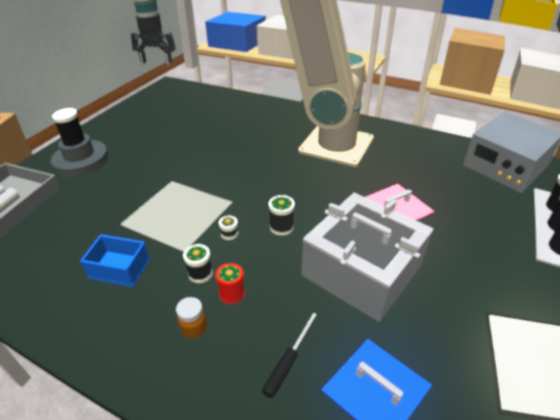

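View pics/top0.png

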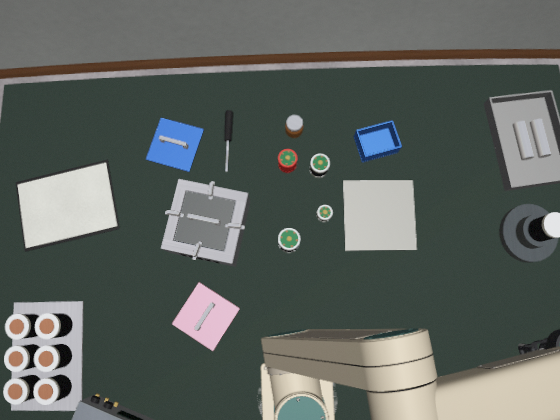

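View pics/wrist0.png

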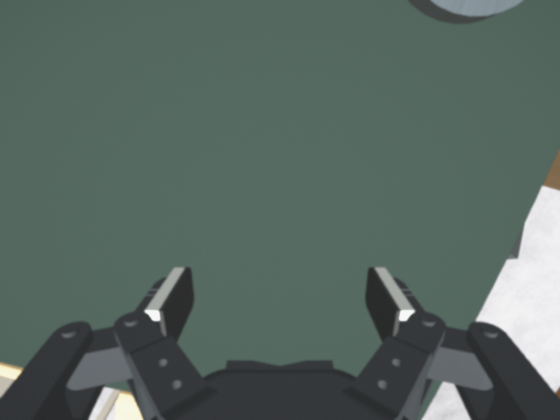

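```bash
cat > h.py <<'E'
import numpy as np, cv2
from scipy.spatial.transform import Rotation as Rot
from plant import state, viewer, arm
def quat(q): return Rot.from_quat([q[1],q[2],q[3],q[0]])
def tcp():
    s=state(); return quat(s['tcp_rot']).as_matrix(), np.array(s['eef_pos']), s
def cam(n):
    m=viewer.camera_model(n); K=np.array([[m['fx'],0,m['cx']],[0,m['fy'],m['cy']],[0,0,1]])
    if n=='wrist':
        R,p,_=tcp(); T=np.eye(4);T[:3,:3]=R;T[:3,3]=p; T=T@m['hand_eye']; Ri=T[:3,:3].T
        return K,m['D'],Ri,-Ri@T[:3,3]
    return K,m['D'],m['R'],m['t']
def shot(n,fn=None):
    c=cam(n); im=np.ascontiguousarray(viewer.read_camera(n)[:,:,::-1])
    if fn: cv2.imwrite('pics/'+fn,im)
    return im,c
def ray(c,px):
    K,D,R,t=c; u=cv2.undistortPoints(np.array(px,float).reshape(-1,1,2),K,D)[:,0]
    d=np.c_[u,np.ones(len(u))]@R; return -R.T@t,d
def onz(c,px,z):
    o,d=ray(c,px); return o+d*((z-o[2])/d[:,2])[:,None]
def proj(c,X):
    K,D,R,t=c; return cv2.projectPoints(np.array(X,float).reshape(-1,1,3),cv2.Rodrigues(R)[0],t,K,D)[0][:,0]
def tri(cs,pxs):
    A=np.zeros((3,3));b=np.zeros(3);L=[]
    for c,p in zip(cs,pxs):
        o,d=ray(c,[p]);d=d[0]/np.linalg.norm(d[0]);P=np.eye(3)-np.outer(d,d);A+=P;b+=P@o;L.append((o,P))
    X=np.linalg.solve(A,b); return X,[np.linalg.norm(P@(X-o)) for o,P in L]
def goto(target,yaw_d=None):
    "print tool-frame delta (mm) to a world TCP target"
    R,p,s=tcp(); return (R.T@(np.array(target)-p)*1000).round(1)
E
python3 - <<'E'
import cv2
a=cv2.imread('pics/top0.png')
cv2.imwrite('pics/c1.png',cv2.resize(a[170:275,150:270],None,fx=5.5,fy=5.5,interpolation=cv2.INTER_CUBIC))
cv2.imwrite('pics/c2.png',cv2.resize(a[110:260,270:430],None,fx=4,fy=4,interpolation=cv2.INTER_CUBIC))
b=cv2.imread('pics/scene0.png')
cv2.imwrite('pics/c3.png',cv2.resize(b[180:320,170:440],None,fx=2.9,fy=2.9,interpolation=cv2.INTER_CUBIC))
E
```

```text
(no output)
```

View pics/c1.png

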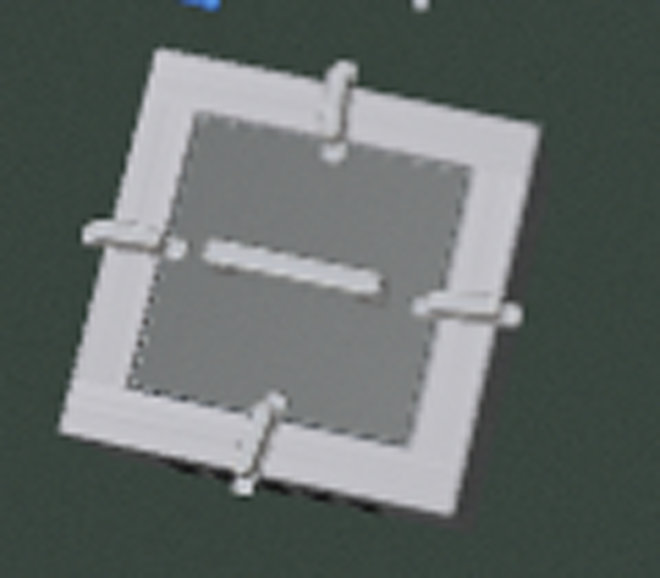

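View pics/c2.png

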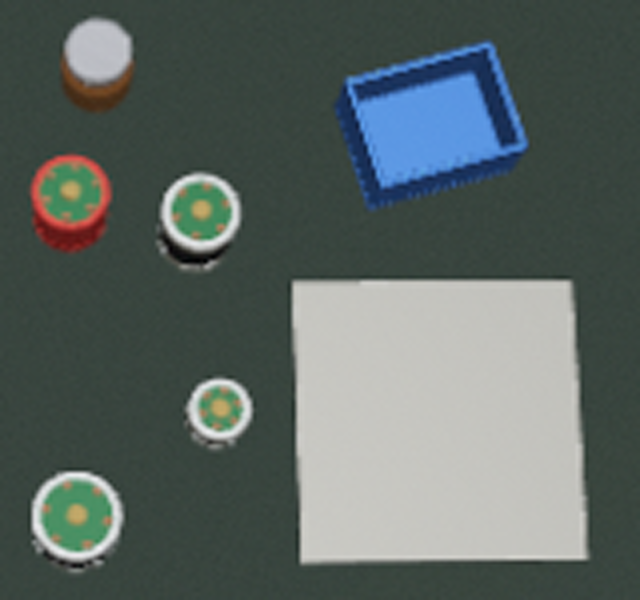

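View pics/c3.png

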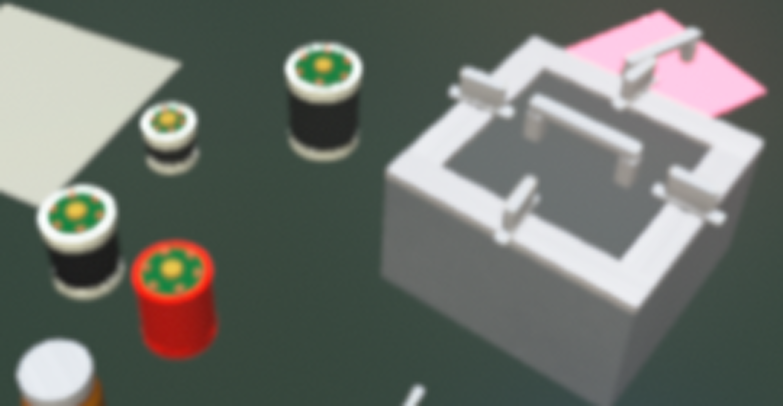

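```bash
python3 - <<'E'
from h import *
ct=cam('top');cs=cam('scene')
o=np.array([150,170]);f=lambda L:np.array(L,float)/5.5+o-0.4
C=onz(ct,f([(157,48),(541,124),(455,515),(60,432)]),.119);print('case',C.round(4))
c=C.mean(0);print(c)
for i in range(4):
    d=C[(i+1)%4]-C[i];print(np.linalg.norm(d),np.degrees(np.arctan2(d[1],d[0])))
B=[[(343,68),(334,150)],[(92,233),(176,247)],[(420,302),(513,314)],[(276,400),(244,485)]]
for b in B:
    X=onz(ct,f(b),.123);d=X[1]-X[0];print('btn',X.mean(0).round(4),np.linalg.norm(d),np.degrees(np.arctan2(d[1],d[0])))
H=onz(ct,f([(205,250),(382,283)]),.153);d=H[1]-H[0];print('handle',H.mean(0),np.linalg.norm(d),np.degrees(np.arctan2(d[1],d[0])))
o=np.array([270,110]);g=lambda L:np.array(L,float)/4+o-.4
M=onz(ct,g([(293,281),(572,281),(587,560),(301,563)]),.003);print('mat',M.round(4),M.mean(0))
q=np.array([170,180])
st={'A':((77,514),(323,66)),'B':((202,209),(76,211)),'C':((220,408),(168,120)),'red':((70,190),(171,268))}
for k,(a,b) in st.items():
    a=np.array(a)/4+o-.4;b=np.array(b)/2.9+q-.4
    print(k,tri([ct,cs],[a,b]))
E
```

```text
case [[0.6389 0.3173 0.119 ]
 [0.5896 0.1166 0.119 ]
 [0.3885 0.1659 0.119 ]
 [0.4383 0.3673 0.119 ]]
[0.51383185 0.24178171 0.119     ]
0.20667269045584483 -103.81121311478847
0.20704478105926774 166.23382197856287
0.20755104265980362 76.09777616774208
0.20671627330832396 -14.009488136871434
btn [0.6011 0.2215 0.123 ] 0.0439271221527372 173.18465856517355
btn [0.536  0.3283 0.123 ] 0.04467587599831348 -101.76790460378312
btn [0.4937 0.1572 0.123 ] 0.04816878176808489 -99.71417300275317
btn [0.4287 0.2638 0.123 ] 0.045910268123531044 158.56523064413216
handle [0.5132991  0.24130759 0.153     ] 0.09150489869981333 -102.90473592775868
mat [[ 0.6441 -0.1734  0.003 ]
 [ 0.6356 -0.3934  0.003 ]
 [ 0.4162 -0.3845  0.003 ]
 [ 0.4238 -0.165   0.003 ]] [ 0.52989566 -0.27905761  0.003     ]
A (array([0.45732285, 0.00542462, 0.08220436]), [np.float64(0.0006574914003231147), np.float64(0.0006574914003230523)])
B (array([ 0.68488801, -0.09835416,  0.07011108]), [np.float64(0.0011603914064062671), np.float64(0.0011603914064062869)])
C (array([ 0.53802352, -0.10597377,  0.04274016]), [np.float64(0.0006432201443643895), np.float64(0.0006432201443643744)])
red (array([ 0.70375281, -0.00070573,  0.07142031]), [np.float64(0.0003241040952706295), np.float64(0.00032410409527059173)])
```

Panel-shaped things: blue (175,144), pink (206,316) and dark grey in the case (205,220). The grey one matches the description, and the close crop confirms it. Motors in the top view are at (289,239), the largest; (320,163), second largest; and (325,213), the smallest. The red look-alike is at (288,159). The mat is at (380,215).

First I'll turn the wrist, then go above the case for a closer look.

Call:
move_arm(
  deltas=[
    {"z": -3,"turn": -0.125},
    {"z": -3,"turn": -0.125},
    {"z": -3,"turn": -0.125},
    {"z": -3,"turn": -0.125},
    {"z": -3,"turn": -0.125},
    {"z": -3,"turn": -0.125},
    {"z": -3,"turn": -0.125},
    {"z": -3,"turn": -0.125},
    {"z": -3,"turn": -0.125},
    {"z": -3,"turn": -0.125},
    {"turn": -0.125},
    {"turn": -0.125},
  ],
)

```text
validation failed for argument at $.de...
```

Call:
move_arm(
  deltas=[
    {"turn": -0.125},
    {"turn": -0.125},
    {"turn": -0.125},
    {"turn": -0.125},
    {"turn": -0.125},
    {"turn": -0.125},
    {"turn": -0.125},
    {"turn": -0.125},
    {"turn": -0.125},
    {"turn": -0.045,"gripper": 45},
  ],
)

```text
validation failed for argument at $.de...
```

```bash
python3 - <<'E'
from h import *
R,p,s=tcp();print(s['time'],p,R.round(4),s['joints'].round(3),s['contact_force']);print(goto([.514,.242,.26]))
E
```

```text
0.15 [ 0.1410562  -0.60826135  0.23040507] [[ 9.742e-01  2.258e-01 -2.000e-04]
 [ 2.258e-01 -9.742e-01  1.700e-03]
 [ 2.000e-04 -1.700e-03 -1.000e+00]] [-1.446  0.277 -0.028  1.268  0.     1.467] [ 0.37355719  0.48364887 -0.00285726]
[ 555.3 -744.1  -28.2]
```

Call:
move_arm(
  deltas=[
    {"x": 0,"y": 0,"z": -3,"turn": -0.125,"gripper": 45},
    {"x": 0,"y": 0,"z": -3,"turn": -0.125,"gripper": 45},
    {"x": 0,"y": 0,"z": -3,"turn": -0.125,"gripper": 45},
    {"x": 0,"y": 0,"z": -3,"turn": -0.125,"gripper": 45},
    {"x": 0,"y": 0,"z": -3,"turn": -0.125,"gripper": 45},
    {"x": 0,"y": 0,"z": -3,"turn": -0.125,"gripper": 45},
    {"x": 0,"y": 0,"z": -3,"turn": -0.125,"gripper": 45},
    {"x": 0,"y": 0,"z": -3,"turn": -0.125,"gripper": 45},
    {"x": 0,"y": 0,"z": -3,"turn": -0.125,"gripper": 45},
    {"x": 0,"y": 0,"z": -3,"turn": -0.125,"gripper": 45},
    {"x": 0,"y": 0,"z": 0,"turn": -0.125,"gripper": 45},
    {"x": 0,"y": 0,"z": 0,"turn": -0.125,"gripper": 45},
  ],
)

```text
time: 1.15
eef_pos: [0.1411, -0.6087, 0.2611]
tcp_rot: [-0.0, 0.647, 0.762, 0.0]
contact_force: [-0.9, -0.1, 0.5]
width: 0.526
```

Call:
move_arm(
  deltas=[
    {"x": 0,"y": 0,"z": 0,"turn": -0.125,"gripper": 45},
    {"x": 0,"y": 0,"z": 0,"turn": -0.125,"gripper": 45},
    {"x": 0,"y": 0,"z": 0,"turn": -0.125,"gripper": 45},
    {"x": 0,"y": 0,"z": 0,"turn": -0.125,"gripper": 45},
    {"x": 0,"y": 0,"z": 0,"turn": -0.125,"gripper": 45},
    {"x": 0,"y": 0,"z": 0,"turn": -0.125,"gripper": 45},
    {"x": 0,"y": 0,"z": 0,"turn": -0.125,"gripper": 45},
    {"x": 0,"y": 0,"z": 0,"turn": -0.125,"gripper": 45},
    {"x": 0,"y": 0,"z": 0,"turn": -0.125,"gripper": 45},
    {"x": 0,"y": 0,"z": 0,"turn": -0.045,"gripper": 45},
  ],
)

```text
time: 1.98
eef_pos: [0.1411, -0.6085, 0.2608]
tcp_rot: [-0.0, 0.119, 0.993, 0.0]
contact_force: [-0.1, -0.5, -0.1]
width: 0.526
```

```bash
python3 - <<'E'
from h import *
R,p,s=tcp();print(s['time'],p,R.round(4),s['joints'].round(3));print(goto([.514,.242,.26])/30)
E
```

```text
1.9833 [ 0.14111476 -0.60852962  0.26079056] [[-9.716e-01  2.365e-01 -1.000e-04]
 [ 2.365e-01  9.716e-01  1.000e-03]
 [ 3.000e-04  9.000e-04 -1.000e+00]] [-1.446  0.264  0.019  1.327  0.    -1.208]
[-5.37       30.48666667  0.05333333]
```

Call:
move_arm(
  deltas=[
    {"x": -5.4,"y": 30.5,"z": 0,"turn": 0,"gripper": 45},
    {"x": -5.4,"y": 30.5,"z": 0,"turn": 0,"gripper": 45},
    {"x": -5.4,"y": 30.5,"z": 0,"turn": 0,"gripper": 45},
    {"x": -5.4,"y": 30.5,"z": 0,"turn": 0,"gripper": 45},
    {"x": -5.4,"y": 30.5,"z": 0,"turn": 0,"gripper": 45},
    {"x": -5.4,"y": 30.5,"z": 0,"turn": 0,"gripper": 45},
    {"x": -5.4,"y": 30.5,"z": 0,"turn": 0,"gripper": 45},
    {"x": -5.4,"y": 30.5,"z": 0,"turn": 0,"gripper": 45},
    {"x": -5.4,"y": 30.5,"z": 0,"turn": 0,"gripper": 45},
    {"x": -5.4,"y": 30.5,"z": 0,"turn": 0,"gripper": 45},
    {"x": -5.4,"y": 30.5,"z": 0,"turn": 0,"gripper": 45},
    {"x": -5.4,"y": 30.5,"z": 0,"turn": 0,"gripper": 45},
  ],
)

```text
time: 2.98
eef_pos: [0.2925, -0.2677, 0.2611]
tcp_rot: [-0.0, 0.122, 0.993, 0.0]
contact_force: [1.3, -0.3, 0.1]
width: 0.528
```

Call:
move_arm(
  deltas=[
    {"x": -5.4,"y": 30.5,"z": 0,"turn": 0,"gripper": 45},
    {"x": -5.4,"y": 30.5,"z": 0,"turn": 0,"gripper": 45},
    {"x": -5.4,"y": 30.5,"z": 0,"turn": 0,"gripper": 45},
    {"x": -5.4,"y": 30.5,"z": 0,"turn": 0,"gripper": 45},
    {"x": -5.4,"y": 30.5,"z": 0,"turn": 0,"gripper": 45},
    {"x": -5.4,"y": 30.5,"z": 0,"turn": 0,"gripper": 45},
    {"x": -5.4,"y": 30.5,"z": 0,"turn": 0,"gripper": 45},
    {"x": -5.4,"y": 30.5,"z": 0,"turn": 0,"gripper": 45},
    {"x": -5.4,"y": 30.5,"z": 0,"turn": 0,"gripper": 45},
    {"x": -5.4,"y": 30.5,"z": 0,"turn": 0,"gripper": 45},
    {"x": -5.4,"y": 30.5,"z": 0,"turn": 0,"gripper": 45},
    {"x": -5.4,"y": 30.5,"z": 0,"turn": 0,"gripper": 45},
  ],
)

```text
time: 3.98
eef_pos: [0.4436, 0.0719, 0.2611]
tcp_rot: [-0.0, 0.121, 0.993, -0.0]
contact_force: [0.4, -0.4, 0.6]
width: 0.527
```

Call:
move_arm(
  deltas=[
    {"x": -5.4,"y": 30.5,"z": 0,"turn": 0,"gripper": 45},
    {"x": -5.4,"y": 30.5,"z": 0,"turn": 0,"gripper": 45},
    {"x": -5.4,"y": 30.5,"z": 0,"turn": 0,"gripper": 45},
    {"x": -5.4,"y": 30.5,"z": 0,"turn": 0,"gripper": 45},
    {"x": -5.4,"y": 30.5,"z": 0,"turn": 0,"gripper": 45},
    {"x": -5.4,"y": 30.5,"z": 0,"turn": 0,"gripper": 45},
    {"x": 0,"y": 0,"z": 0,"turn": 0,"gripper": 45},
    {"x": 0,"y": 0,"z": 0,"turn": 0,"gripper": 45},
    {"x": 0,"y": 0,"z": 0,"turn": 0,"gripper": 45},
  ],
)

```text
time: 4.73
eef_pos: [0.5186, 0.2396, 0.2608]
tcp_rot: [-0.001, 0.121, 0.993, -0.001]
contact_force: [-0.0, -0.2, -0.9]
width: 0.524
```

```bash
python3 - <<'E'
from h import *
R,p,s=tcp();print(s['time'],p,R.round(4),s['joints'].round(3));im,c=shot('wrist','w1.png')
E
```

```text
4.7333 [0.51857018 0.23962718 0.26077075] [[-9.705e-01  2.411e-01 -1.500e-03]
 [ 2.411e-01  9.705e-01 -9.000e-04]
 [ 1.200e-03 -1.200e-03 -1.000e+00]] [ 0.32   0.169 -0.1    1.304 -0.     0.563]
```

View pics/w1.png

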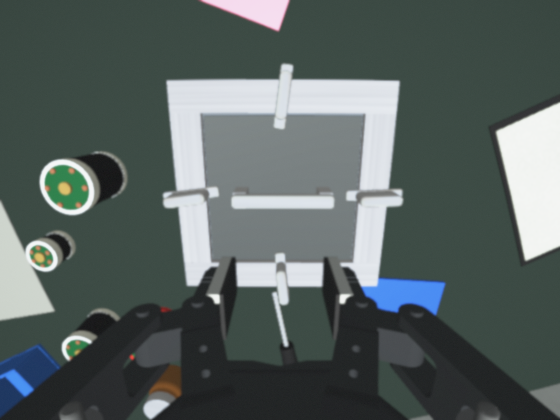

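```bash
python3 - <<'E'
import cv2
a=cv2.imread('pics/w1.png')
cv2.imwrite('pics/c4.png',cv2.resize(a[55:310,150:415],None,fx=2.35,fy=2.35,interpolation=cv2.INTER_CUBIC)[:600])
E
```

```text
(no output)
```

View pics/c4.png

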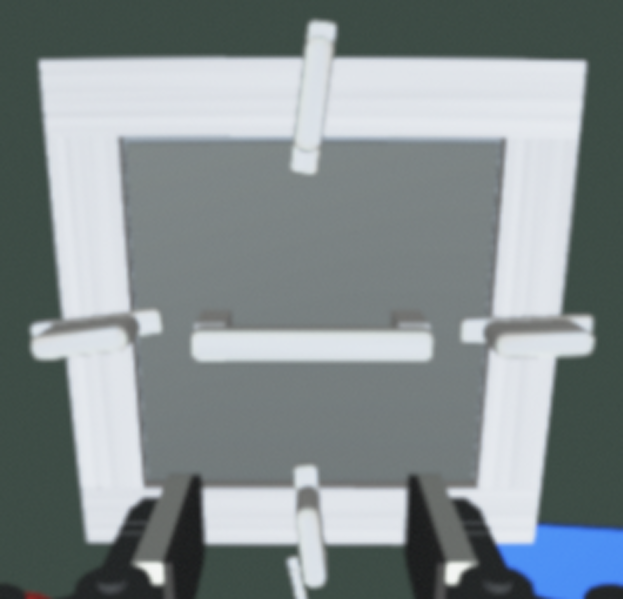

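```bash
python3 - <<'E'
from h import *
c=cam('wrist')
f=lambda L:np.array(L,float)/2.35+[150,55]-.3
C=onz(c,f([(40,60),(586,61),(535,543),(87,541)]),.119);print(C.round(4),C.mean(0))
for i in range(4):
    d=C[(i+1)%4]-C[i];print(np.linalg.norm(d),np.degrees(np.arctan2(d[1],d[0])))
for n,b,z in [('b1',[(309,508),(315,585)],.15),('b2',[(497,345),(592,342)],.15),('b3',[(33,345),(127,333)],.15),('b4',[(320,38),(308,150)],.15),('h',[(192,345),(433,346)],.153)]:
    X=onz(c,f(b),z);d=X[1]-X[0];print(n,X.mean(0).round(4),np.linalg.norm(d),np.degrees(np.arctan2(d[1],d[0])))
E
```

```text
[[0.3883 0.1684 0.119 ]
 [0.4382 0.3682 0.119 ]
 [0.6388 0.3188 0.119 ]
 [0.5877 0.118  0.119 ]] [0.51323339 0.24334877 0.119     ]
0.2059305013708019 75.97699071516469
0.20655217178586033 -13.820351368435654
0.20724601388628128 -104.25916866946798
0.20569749072940463 165.81455242517978
b1 [0.5967 0.2225 0.15  ] 0.036464406487363474 -9.876478869399541
b2 [0.5333 0.3277 0.15  ] 0.03594574223729817 77.99197861547471
b3 [0.4897 0.1594 0.15  ] 0.03625122813101407 83.30953816397854
b4 [0.428  0.2645 0.15  ] 0.03610393055181588 -20.196027455954447
h [0.5123 0.2434 0.153 ] 0.08879938834453076 75.80248065225088
```

```bash
cat >> h.py <<'E'
def plan(target,az):
    R,p,s=tcp(); a0=np.degrees(np.arctan2(R[1,0],R[0,0]))
    dt=-((az-a0+180)%360-180); a=np.radians(az)
    x=np.array([np.cos(a),np.sin(a),0]);y=np.array([np.sin(a),-np.cos(a),0]);d=(np.array(target)-p)*1000
    tilt=np.degrees(np.arccos(-R[2,2]))
    print('t',round(s['time'],2),'az0 %.1f turn %.3f rad | x %.1f y %.1f z %.1f | p'%(a0,np.radians(dt),d@x,d@y,-d[2]),p.round(4),'q6 %.2f q5 %.2f tilt %.2f w %.3f'%(s['joints'][5],s['joints'][4],tilt,s['width']),'F',s['contact_force'].round(1))
C0=np.array([.5135,.2428]);ex=np.array([.9703,-.2419]);ey=np.array([.2419,.9703])
BT=[C0+.088*ex,C0+.088*ey,C0-.088*ey,C0-.088*ex]
E
python3 - <<'E'
from h import *
plan([*BT[3],.128],159.3)
E
```

```text
t 4.78 az0 166.0 turn 0.117 rad | x 93.4 y -8.7 z 133.0 | p [0.5185 0.2392 0.261 ] q6 0.56 q5 -0.00 tilt 0.08 w 0.525 F [ 0.5  0.3 -0.4]
```

Call:
move_arm(
  deltas=[
    {"x": 0,"y": 0,"z": 0,"turn": 0.117,"gripper": 45},
    {"x": 23.4,"y": -2.2,"z": 0,"turn": 0,"gripper": 45},
    {"x": 23.3,"y": -2.2,"z": 5,"turn": 0,"gripper": 45},
    {"x": 23.3,"y": -2.2,"z": 10,"turn": 0,"gripper": 45},
    {"x": 23.4,"y": -2.1,"z": 10,"turn": 0,"gripper": 45},
    {"x": 0,"y": 0,"z": 15,"turn": 0,"gripper": 45},
    {"x": 0,"y": 0,"z": 15,"turn": 0,"gripper": 45},
    {"x": 0,"y": 0,"z": 15,"turn": 0,"gripper": 45},
    {"x": 0,"y": 0,"z": 10,"turn": 0,"gripper": 45},
    {"x": 0,"y": 0,"z": 0,"turn": 0,"gripper": 45},
    {"x": 0,"y": 0,"z": 0,"turn": 0,"gripper": 45},
  ],
)

```text
time: 5.7
eef_pos: [0.4283, 0.2639, 0.1811]
tcp_rot: [-0.0, 0.18, 0.984, -0.0]
contact_force: [-0.3, 0.1, 0.4]
width: 0.525
```

```bash
python3 - <<'E'
from h import *
plan([*BT[3],.128],159.3)
E
```

```text
t 5.7 az0 159.3 turn -0.001 rad | x 0.2 y 0.1 z 53.1 | p [0.4283 0.2639 0.1811] q6 0.79 q5 -0.00 tilt 0.07 w 0.525 F [-0.3  0.1  0.4]
```

Call:
move_arm(
  deltas=[
    {"x": 0,"y": 0,"z": 15,"turn": 0,"gripper": 45},
    {"x": 0,"y": 0,"z": 15,"turn": 0,"gripper": 45},
    {"x": 0,"y": 0,"z": 13,"turn": 0,"gripper": 45},
    {"x": 0,"y": 0,"z": 10,"turn": 0,"gripper": 45},
    {"x": 0,"y": 0,"z": 0,"turn": 0,"gripper": 0},
    {"x": 0,"y": 0,"z": 0,"turn": 0,"gripper": 0},
    {"x": 0,"y": 0,"z": 0,"turn": 0,"gripper": 0},
    {"x": 0,"y": 0,"z": 0,"turn": 0,"gripper": 0},
    {"x": 0,"y": 0,"z": 0,"turn": 0,"gripper": 0},
    {"x": 0,"y": 0,"z": 0,"turn": 0,"gripper": 0},
  ],
  grip_force=30,
)

```text
time: 6.53
eef_pos: [0.4294, 0.2645, 0.1293]
tcp_rot: [0.001, 0.18, 0.984, -0.0]
contact_force: [-0.7, -2.5, 5.0]
width: 0.107
```

Call:
move_arm(
  deltas=[
    {"x": 0,"y": 0,"z": 0,"turn": 0.12,"gripper": 0},
    {"x": 0,"y": 0,"z": 0,"turn": 0.12,"gripper": 0},
    {"x": 0,"y": 0,"z": 0,"turn": 0.12,"gripper": 0},
    {"x": 0,"y": 0,"z": 0,"turn": 0.12,"gripper": 0},
    {"x": 0,"y": 0,"z": 0,"turn": 0.12,"gripper": 0},
    {"x": 0,"y": 0,"z": 0,"turn": 0.12,"gripper": 0},
    {"x": 0,"y": 0,"z": 0,"turn": 0.12,"gripper": 0},
    {"x": 0,"y": 0,"z": 0,"turn": 0.12,"gripper": 0},
    {"x": 0,"y": 0,"z": 0,"turn": 0.12,"gripper": 0},
    {"x": 0,"y": 0,"z": 0,"turn": 0.12,"gripper": 0},
    {"x": 0,"y": 0,"z": 0,"turn": 0.12,"gripper": 0},
    {"x": 0,"y": 0,"z": 0,"turn": 0.12,"gripper": 0},
  ],
)

```text
time: 7.53
eef_pos: [0.4272, 0.2632, 0.1293]
tcp_rot: [0.001, 0.785, 0.619, -0.002]
contact_force: [-6.6, -7.5, 11.4]
width: 0.105
```

Call:
move_arm(
  deltas=[
    {"x": 0,"y": 0,"z": 0,"turn": 0.02,"gripper": 0},
    {"x": 0,"y": 0,"z": 0,"turn": 0,"gripper": 0},
  ],
)

```text
time: 7.7
eef_pos: [0.4271, 0.2632, 0.1293]
tcp_rot: [0.001, 0.79, 0.613, -0.002]
contact_force: [-6.7, -7.4, 11.8]
width: 0.106
```

```bash
python3 - <<'E'
from h import *
plan([*BT[3],.128],76)
E
```

```text
t 7.7 az0 75.6 turn -0.007 rad | x 1.1 y 0.8 z 1.3 | p [0.4271 0.2632 0.1293] q6 2.25 q5 -0.00 tilt 0.26 w 0.106 F [-6.7 -7.4 11.8]
```

Call:
move_arm(
  deltas=[
    {"x": 0,"y": 0,"z": 0,"turn": 0,"gripper": 40},
    {"x": 0,"y": 0,"z": 0,"turn": 0,"gripper": 40},
    {"x": 0,"y": 0,"z": 0,"turn": 0,"gripper": 40},
    {"x": 0,"y": 0,"z": -10,"turn": 0,"gripper": 40},
    {"x": 0,"y": 0,"z": -20,"turn": 0,"gripper": 40},
    {"x": 0,"y": 0,"z": -20,"turn": -0.1,"gripper": 40},
    {"x": 0,"y": 0,"z": 0,"turn": 0,"gripper": 40},
    {"x": 0,"y": 0,"z": 0,"turn": 0,"gripper": 40},
  ],
)

```text
time: 8.37
eef_pos: [0.4303, 0.2657, 0.1802]
tcp_rot: [0.0, 0.758, 0.652, 0.002]
contact_force: [0.4, 0.2, 0.1]
width: 0.469
```

```bash
python3 - <<'E'
from h import *
plan([*BT[2],.128],82)
im,c=shot('wrist','w2.png')
E
```

```text
t 8.37 az0 81.4 turn -0.011 rad | x -98.6 y 76.4 z 52.2 | p [0.4303 0.2657 0.1802] q6 2.15 q5 0.00 tilt 0.24 w 0.469 F [0.4 0.2 0.1]
```

View pics/w2.png

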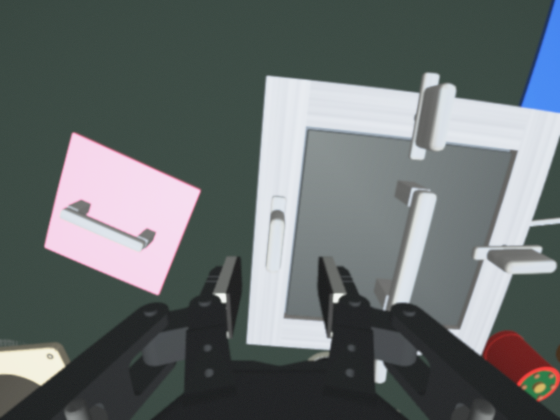

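Call:
move_arm(
  deltas=[
    {"x": -19.7,"y": 15.3,"z": 0,"turn": -0.01,"gripper": 40},
    {"x": -19.7,"y": 15.3,"z": 0,"turn": 0,"gripper": 40},
    {"x": -19.7,"y": 15.3,"z": 0,"turn": 0,"gripper": 40},
    {"x": -19.7,"y": 15.3,"z": 0,"turn": 0,"gripper": 40},
    {"x": -19.8,"y": 15.2,"z": 0,"turn": 0,"gripper": 40},
    {"x": 0,"y": 0,"z": 5,"turn": 0,"gripper": 40},
    {"x": 0,"y": 0,"z": 5,"turn": 0,"gripper": 40},
    {"x": 0,"y": 0,"z": 0,"turn": 0,"gripper": 40},
  ],
)

```text
time: 9.08
eef_pos: [0.4885, 0.1563, 0.1661]
tcp_rot: [-0.001, 0.755, 0.656, -0.002]
contact_force: [0.2, 0.6, -0.6]
width: 0.466
```

```bash
python3 - <<'E'
from h import *
plan([*BT[2],.128],82)
E
```

```text
t 9.08 az0 81.9 turn -0.001 rad | x 1.6 y 3.5 z 38.1 | p [0.4885 0.1563 0.1661] q6 1.89 q5 0.00 tilt 0.26 w 0.466 F [ 0.2  0.6 -0.6]
```

Call:
move_arm(
  deltas=[
    {"x": 1.6,"y": 3.5,"z": 0,"turn": 0,"gripper": 40},
    {"x": 0,"y": 0,"z": 0,"turn": 0,"gripper": 40},
    {"x": 0,"y": 0,"z": 0,"turn": 0,"gripper": 40},
  ],
)

```text
time: 9.33
eef_pos: [0.494, 0.1583, 0.1683]
tcp_rot: [-0.0, 0.754, 0.656, 0.0]
contact_force: [-0.5, -0.4, -0.3]
width: 0.467
```

```bash
python3 - <<'E'
from h import *
plan([*BT[2],.128],82)
E
```

```text
t 9.33 az0 82.1 turn 0.001 rad | x -1.2 y -1.7 z 40.3 | p [0.494  0.1583 0.1683] q6 1.89 q5 0.00 tilt 0.01 w 0.467 F [-0.5 -0.4 -0.3]
```

Call:
move_arm(
  deltas=[
    {"x": -1,"y": -1.5,"z": 10,"turn": 0,"gripper": 40},
    {"x": 0,"y": 0,"z": 15,"turn": 0,"gripper": 40},
    {"x": 0,"y": 0,"z": 15,"turn": 0,"gripper": 40},
    {"x": 0,"y": 0,"z": 0,"turn": 0,"gripper": 40},
    {"x": 0,"y": 0,"z": 0,"turn": 0,"gripper": 40},
    {"x": 0,"y": 0,"z": 0,"turn": 0,"gripper": 0},
    {"x": 0,"y": 0,"z": 0,"turn": 0,"gripper": 0},
    {"x": 0,"y": 0,"z": 0,"turn": 0,"gripper": 0},
    {"x": 0,"y": 0,"z": 0,"turn": 0,"gripper": 0},
    {"x": 0,"y": 0,"z": 0,"turn": 0,"gripper": 0},
    {"x": 0,"y": 0,"z": 0,"turn": 0,"gripper": 0},
  ],
)

```text
time: 10.25
eef_pos: [0.4914, 0.1572, 0.1293]
tcp_rot: [-0.001, 0.755, 0.656, -0.0]
contact_force: [-5.5, 1.7, 5.6]
width: 0.109
```

Call:
move_arm(
  deltas=[
    {"x": 0,"y": 0,"z": 0,"turn": -0.122,"gripper": 0},
    {"x": 0,"y": 0,"z": 0,"turn": -0.122,"gripper": 0},
    {"x": 0,"y": 0,"z": 0,"turn": -0.122,"gripper": 0},
    {"x": 0,"y": 0,"z": 0,"turn": -0.122,"gripper": 0},
    {"x": 0,"y": 0,"z": 0,"turn": -0.122,"gripper": 0},
    {"x": 0,"y": 0,"z": 0,"turn": -0.122,"gripper": 0},
    {"x": 0,"y": 0,"z": 0,"turn": -0.122,"gripper": 0},
    {"x": 0,"y": 0,"z": 0,"turn": -0.122,"gripper": 0},
    {"x": 0,"y": 0,"z": 0,"turn": -0.122,"gripper": 0},
    {"x": 0,"y": 0,"z": 0,"turn": -0.122,"gripper": 0},
    {"x": 0,"y": 0,"z": 0,"turn": -0.122,"gripper": 0},
    {"x": 0,"y": 0,"z": 0,"turn": -0.122,"gripper": 0},
  ],
)

```text
time: 11.25
eef_pos: [0.4926, 0.1581, 0.1294]
tcp_rot: [0.0, 0.12, 0.993, 0.002]
contact_force: [-1.8, 4.6, 3.1]
width: 0.107
```

```bash
python3 - <<'E'
from h import *
plan([*BT[2],.128],166)
E
```

```text
t 11.25 az0 166.2 turn 0.004 rad | x 0.3 y -0.7 z 1.4 | p [0.4926 0.1581 0.1294] q6 0.42 q5 0.00 tilt 0.20 w 0.107 F [-1.8  4.6  3.1]
```

Call:
move_arm(
  deltas=[
    {"x": 0,"y": 0,"z": 0,"turn": 0,"gripper": 40},
    {"x": 0,"y": 0,"z": 0,"turn": 0,"gripper": 40},
    {"x": 0,"y": 0,"z": 0,"turn": 0,"gripper": 40},
    {"x": 0,"y": 0,"z": -10,"turn": 0,"gripper": 40},
    {"x": 0,"y": 0,"z": -20,"turn": 0,"gripper": 40},
    {"x": 0,"y": 0,"z": -20,"turn": -0.1,"gripper": 40},
    {"x": 0,"y": 0,"z": 0,"turn": 0,"gripper": 40},
    {"x": 0,"y": 0,"z": 0,"turn": 0,"gripper": 40},
  ],
)

```text
time: 11.92
eef_pos: [0.4941, 0.1569, 0.1803]
tcp_rot: [0.002, 0.074, 0.997, 0.0]
contact_force: [-0.1, -0.2, 0.4]
width: 0.468
```

```bash
python3 - <<'E'
from h import *
plan([*BT[0],.128],171.5)
E
```

```text
t 11.92 az0 171.5 turn -0.001 rad | x -94.1 y 79.4 z 52.3 | p [0.4941 0.1569 0.1803] q6 0.33 q5 -0.00 tilt 0.24 w 0.468 F [-0.1 -0.2  0.4]
```

Call:
move_arm(
  deltas=[
    {"x": -18.8,"y": 15.9,"z": 0,"turn": 0,"gripper": 40},
    {"x": -18.8,"y": 15.9,"z": 0,"turn": 0,"gripper": 40},
    {"x": -18.8,"y": 15.9,"z": 0,"turn": 0,"gripper": 40},
    {"x": -18.8,"y": 15.9,"z": 0,"turn": 0,"gripper": 40},
    {"x": -18.9,"y": 15.8,"z": 0,"turn": 0,"gripper": 40},
    {"x": 0,"y": 0,"z": 10,"turn": 0,"gripper": 40},
    {"x": 0,"y": 0,"z": 0,"turn": 0,"gripper": 40},
    {"x": 0,"y": 0,"z": 0,"turn": 0,"gripper": 40},
    {"x": 0,"y": 0,"z": 0,"turn": 0,"gripper": 40},
  ],
)

```text
time: 12.67
eef_pos: [0.5957, 0.2209, 0.1675]
tcp_rot: [-0.001, 0.074, 0.997, -0.0]
contact_force: [0.5, 0.3, 0.1]
width: 0.469
```

```bash
python3 - <<'E'
from h import *
plan([*BT[0],.128],171.5)
shot('wrist','w3.png')
E
```

```text
t 12.67 az0 171.5 turn 0.001 rad | x -3.1 y 1.1 z 39.5 | p [0.5957 0.2209 0.1675] q6 0.40 q5 -0.00 tilt 0.15 w 0.469 F [0.5 0.3 0.1]
```

View pics/w3.png

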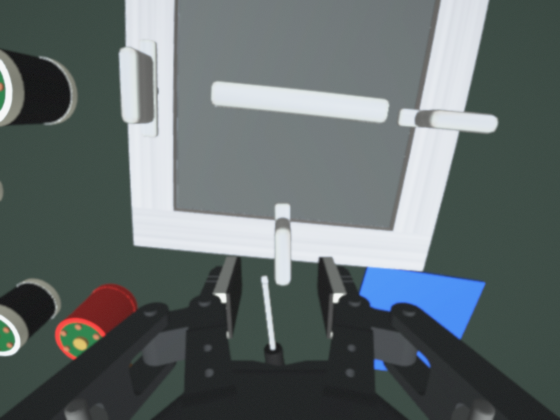

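Call:
move_arm(
  deltas=[
    {"x": -2.5,"y": 1,"z": 10,"turn": 0,"gripper": 40},
    {"x": 0,"y": 0,"z": 15,"turn": 0,"gripper": 40},
    {"x": 0,"y": 0,"z": 14,"turn": 0,"gripper": 40},
    {"x": 0,"y": 0,"z": 0,"turn": 0,"gripper": 40},
    {"x": 0,"y": 0,"z": 0,"turn": 0,"gripper": 40},
    {"x": 0,"y": 0,"z": 0,"turn": 0,"gripper": 0},
    {"x": 0,"y": 0,"z": 0,"turn": 0,"gripper": 0},
    {"x": 0,"y": 0,"z": 0,"turn": 0,"gripper": 0},
    {"x": 0,"y": 0,"z": 0,"turn": 0,"gripper": 0},
    {"x": 0,"y": 0,"z": 0,"turn": 0,"gripper": 0},
    {"x": 0,"y": 0,"z": 0,"turn": 0,"gripper": 0},
  ],
)

```text
time: 13.63
eef_pos: [0.6006, 0.2221, 0.1306]
tcp_rot: [0.001, 0.073, 0.997, 0.0]
contact_force: [-0.3, -1.0, 5.5]
width: 0.109
```

Call:
move_arm(
  deltas=[
    {"x": 0,"y": 0,"z": 0,"turn": -0.123,"gripper": 0},
    {"x": 0,"y": 0,"z": 0,"turn": -0.123,"gripper": 0},
    {"x": 0,"y": 0,"z": 0,"turn": -0.123,"gripper": 0},
    {"x": 0,"y": 0,"z": 0,"turn": -0.123,"gripper": 0},
    {"x": 0,"y": 0,"z": 0,"turn": -0.123,"gripper": 0},
    {"x": 0,"y": 0,"z": 0,"turn": -0.123,"gripper": 0},
    {"x": 0,"y": 0,"z": 0,"turn": -0.123,"gripper": 0},
    {"x": 0,"y": 0,"z": 0,"turn": -0.123,"gripper": 0},
    {"x": 0,"y": 0,"z": 0,"turn": -0.123,"gripper": 0},
    {"x": 0,"y": 0,"z": 0,"turn": -0.123,"gripper": 0},
    {"x": 0,"y": 0,"z": 0,"turn": -0.123,"gripper": 0},
    {"x": 0,"y": 0,"z": 0,"turn": -0.123,"gripper": 0},
  ],
)

```text
time: 14.63
eef_pos: [0.5988, 0.2247, 0.1306]
tcp_rot: [0.001, -0.62, 0.785, 0.003]
contact_force: [-5.5, 4.8, 8.5]
width: 0.109
```

```bash
python3 - <<'E'
from h import *
plan([*BT[0],.128],256)
E
```

```text
t 14.63 az0 -103.4 turn 0.010 rad | x 3.1 y -0.8 z 2.6 | p [0.5988 0.2247 0.1306] q6 -1.08 q5 0.01 tilt 0.34 w 0.109 F [-5.5  4.8  8.5]
```

Call:
move_arm(
  deltas=[
    {"x": 0,"y": 0,"z": 0,"turn": 0,"gripper": 40},
    {"x": 0,"y": 0,"z": 0,"turn": 0,"gripper": 40},
    {"x": 0,"y": 0,"z": 0,"turn": 0,"gripper": 40},
    {"x": 0,"y": 0,"z": -10,"turn": 0,"gripper": 40},
    {"x": 0,"y": 0,"z": -20,"turn": 0,"gripper": 40},
    {"x": 0,"y": 0,"z": -20,"turn": -0.02,"gripper": 40},
    {"x": 0,"y": 0,"z": 0,"turn": 0,"gripper": 40},
    {"x": 0,"y": 0,"z": 0,"turn": 0,"gripper": 40},
  ],
)

```text
time: 15.3
eef_pos: [0.6013, 0.2223, 0.1813]
tcp_rot: [0.002, -0.624, 0.781, -0.001]
contact_force: [-0.5, -0.9, 0.1]
width: 0.472
```

```bash
python3 - <<'E'
from h import *
plan([*BT[1],.128],258)
E
```

```text
t 15.3 az0 -102.8 turn -0.013 rad | x -89.8 y 87.1 z 53.3 | p [0.6013 0.2223 0.1813] q6 -1.09 q5 -0.00 tilt 0.22 w 0.472 F [-0.5 -0.9  0.1]
```

Call:
move_arm(
  deltas=[
    {"x": -18,"y": 17.4,"z": 0,"turn": -0.013,"gripper": 40},
    {"x": -18,"y": 17.4,"z": 0,"turn": 0,"gripper": 40},
    {"x": -18,"y": 17.4,"z": 0,"turn": 0,"gripper": 40},
    {"x": -18,"y": 17.4,"z": 0,"turn": 0,"gripper": 40},
    {"x": -17.8,"y": 17.4,"z": 0,"turn": 0,"gripper": 40},
    {"x": 0,"y": 0,"z": 10,"turn": 0,"gripper": 40},
    {"x": 0,"y": 0,"z": 0,"turn": 0,"gripper": 40},
    {"x": 0,"y": 0,"z": 0,"turn": 0,"gripper": 40},
    {"x": 0,"y": 0,"z": 0,"turn": 0,"gripper": 40},
  ],
)

```text
time: 16.05
eef_pos: [0.5337, 0.3272, 0.1685]
tcp_rot: [-0.001, -0.629, 0.777, -0.0]
contact_force: [0.9, -0.7, -0.6]
width: 0.465
```

```bash
python3 - <<'E'
from h import *
plan([*BT[1],.128],258)
E
```

```text
t 16.05 az0 -102.0 turn -0.000 rad | x -1.2 y -0.9 z 40.5 | p [0.5337 0.3272 0.1685] q6 -0.91 q5 -0.00 tilt 0.08 w 0.465 F [ 0.9 -0.7 -0.6]
```

Call:
move_arm(
  deltas=[
    {"x": -1,"y": -0.5,"z": 10,"turn": 0,"gripper": 40},
    {"x": 0,"y": 0,"z": 15,"turn": 0,"gripper": 40},
    {"x": 0,"y": 0,"z": 15,"turn": 0,"gripper": 40},
    {"x": 0,"y": 0,"z": 0,"turn": 0,"gripper": 40},
    {"x": 0,"y": 0,"z": 0,"turn": 0,"gripper": 40},
    {"x": 0,"y": 0,"z": 0,"turn": 0,"gripper": 0},
    {"x": 0,"y": 0,"z": 0,"turn": 0,"gripper": 0},
    {"x": 0,"y": 0,"z": 0,"turn": 0,"gripper": 0},
    {"x": 0,"y": 0,"z": 0,"turn": 0,"gripper": 0},
    {"x": 0,"y": 0,"z": 0,"turn": 0,"gripper": 0},
    {"x": 0,"y": 0,"z": 0,"turn": 0,"gripper": 0},
    {"x": 0,"y": 0,"z": 0,"turn": 0.118,"gripper": 0},
  ],
)

```text
time: 17.05
eef_pos: [0.5344, 0.3294, 0.1306]
tcp_rot: [0.001, -0.582, 0.813, 0.0]
contact_force: [-2.7, -0.2, 5.5]
width: 0.114
```

Call:
move_arm(
  deltas=[
    {"x": 0,"y": 0,"z": 0,"turn": 0.124,"gripper": 0},
    {"x": 0,"y": 0,"z": 0,"turn": 0.124,"gripper": 0},
    {"x": 0,"y": 0,"z": 0,"turn": 0.124,"gripper": 0},
    {"x": 0,"y": 0,"z": 0,"turn": 0.124,"gripper": 0},
    {"x": 0,"y": 0,"z": 0,"turn": 0.124,"gripper": 0},
    {"x": 0,"y": 0,"z": 0,"turn": 0.124,"gripper": 0},
    {"x": 0,"y": 0,"z": 0,"turn": 0.124,"gripper": 0},
    {"x": 0,"y": 0,"z": 0,"turn": 0.124,"gripper": 0},
    {"x": 0,"y": 0,"z": 0,"turn": 0.124,"gripper": 0},
    {"x": 0,"y": 0,"z": 0,"turn": 0.124,"gripper": 0},
    {"x": 0,"y": 0,"z": 0,"turn": 0.124,"gripper": 0},
    {"x": 0,"y": 0,"z": 0,"turn": 0.124,"gripper": 0},
  ],
)

```text
time: 18.05
eef_pos: [0.5346, 0.329, 0.1306]
tcp_rot: [0.001, 0.124, 0.992, -0.0]
contact_force: [-2.2, -1.6, 6.1]
width: 0.108
```

Call:
move_arm(
  deltas=[
    {"x": 0,"y": 0,"z": 0,"turn": 0,"gripper": 0},
    {"x": 0,"y": 0,"z": 0,"turn": 0,"gripper": 40},
    {"x": 0,"y": 0,"z": 0,"turn": 0,"gripper": 40},
    {"x": 0,"y": 0,"z": 0,"turn": 0,"gripper": 40},
    {"x": 0,"y": 0,"z": -10,"turn": 0,"gripper": 40},
    {"x": 0,"y": 0,"z": -20,"turn": 0,"gripper": 40},
    {"x": 0,"y": 0,"z": -20,"turn": 0,"gripper": 40},
    {"x": 0,"y": 0,"z": -20,"turn": 0,"gripper": 40},
    {"x": 0,"y": 0,"z": -10,"turn": 0,"gripper": 40},
  ],
)

```text
time: 18.8
eef_pos: [0.5358, 0.3297, 0.2128]
tcp_rot: [0.002, 0.122, 0.993, 0.001]
contact_force: [1.2, 0.6, 0.5]
width: 0.473
```

```bash
python3 - <<'E'
from h import *
plan([*C0,.128],256)
E
```

```text
t 18.8 az0 166.0 turn -1.570 rad | x 89.7 y 0.6 z 84.8 | p [0.5358 0.3297 0.2128] q6 0.69 q5 -0.00 tilt 0.27 w 0.473 F [1.2 0.6 0.5]
```

Call:
move_arm(
  deltas=[
    {"x": 0,"y": -18,"z": -8,"turn": 0,"gripper": 60},
    {"x": 0,"y": -18,"z": -8,"turn": 0,"gripper": 60},
    {"x": 0,"y": -18,"z": -8,"turn": 0,"gripper": 60},
    {"x": 0,"y": -18,"z": -8,"turn": 0,"gripper": 60},
    {"x": 0,"y": -18,"z": -8,"turn": 0,"gripper": 60},
    {"x": 0,"y": 0,"z": 0,"turn": 0,"gripper": 60},
    {"x": 0,"y": 0,"z": 0,"turn": 0,"gripper": 60},
  ],
)

```text
time: 19.38
eef_pos: [0.5129, 0.2414, 0.25]
tcp_rot: [0.001, 0.122, 0.993, 0.0]
contact_force: [0.2, 0.8, 0.6]
width: 0.698
```

```bash
python3 - <<'E'
from h import *
plan([*C0,.128],166)
shot('wrist','w4.png')
E
```

```text
t 19.38 az0 166.0 turn -0.001 rad | x -0.2 y 1.5 z 122.0 | p [0.5129 0.2414 0.25  ] q6 0.57 q5 0.00 tilt 0.09 w 0.698 F [0.2 0.8 0.6]
```

View pics/w4.png

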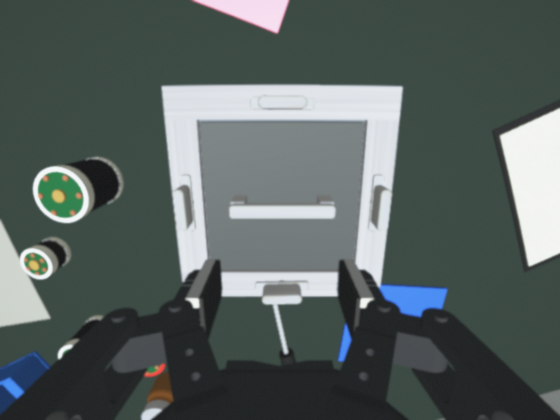

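Call:
move_arm(
  deltas=[
    {"x": 0,"y": 1.5,"z": 5,"turn": 0.125,"gripper": 50},
    {"x": 0,"y": 0,"z": 5,"turn": 0.125,"gripper": 50},
    {"x": 0,"y": 0,"z": 5,"turn": 0.125,"gripper": 50},
    {"x": 0,"y": 0,"z": 5,"turn": 0.125,"gripper": 50},
    {"x": 0,"y": 0,"z": 5,"turn": 0.125,"gripper": 50},
    {"x": 0,"y": 0,"z": 5,"turn": 0.125,"gripper": 50},
    {"x": 0,"y": 0,"z": 5,"turn": 0.125,"gripper": 50},
    {"x": 0,"y": 0,"z": 5,"turn": 0.125,"gripper": 50},
    {"x": 0,"y": 0,"z": 5,"turn": 0.125,"gripper": 50},
    {"x": 0,"y": 0,"z": 5,"turn": 0.125,"gripper": 50},
    {"x": 0,"y": 0,"z": 5,"turn": 0.125,"gripper": 50},
    {"x": 0,"y": 0,"z": 5,"turn": 0.125,"gripper": 50},
  ],
)

```text
time: 20.43
eef_pos: [0.5127, 0.244, 0.1881]
tcp_rot: [-0.0, 0.767, 0.641, -0.0]
contact_force: [-0.0, -0.4, 0.9]
width: 0.581
```

Call:
move_arm(
  deltas=[
    {"x": 0,"y": 0,"z": 10,"turn": 0.07,"gripper": 50},
    {"x": 0,"y": 0,"z": 0,"turn": 0,"gripper": 50},
    {"x": 0,"y": 0,"z": 0,"turn": 0,"gripper": 50},
    {"x": 0,"y": 0,"z": 0,"turn": 0,"gripper": 50},
  ],
)

```text
time: 20.77
eef_pos: [0.5129, 0.2437, 0.1791]
tcp_rot: [-0.0, 0.787, 0.617, -0.0]
contact_force: [0.1, 0.1, -0.0]
width: 0.586
```

```bash
python3 - <<'E'
from h import *
plan([*C0,.128],76)
E
```

```text
t 20.77 az0 76.2 turn 0.004 rad | x -0.7 y 0.8 z 51.1 | p [0.5129 0.2437 0.1791] q6 2.14 q5 0.00 tilt 0.02 w 0.586 F [ 0.1  0.1 -0. ]
```

Call:
move_arm(
  deltas=[
    {"x": -0.5,"y": 0.5,"z": 10,"turn": 0,"gripper": 50},
    {"x": 0,"y": 0,"z": 15,"turn": 0,"gripper": 50},
    {"x": 0,"y": 0,"z": 15,"turn": 0,"gripper": 50},
    {"x": 0,"y": 0,"z": 10,"turn": 0,"gripper": 50},
    {"x": 0,"y": 0,"z": 0,"turn": 0,"gripper": 50},
    {"x": 0,"y": 0,"z": 0,"turn": 0,"gripper": 0},
    {"x": 0,"y": 0,"z": 0,"turn": 0,"gripper": 0},
    {"x": 0,"y": 0,"z": 0,"turn": 0,"gripper": 0},
    {"x": 0,"y": 0,"z": 0,"turn": 0,"gripper": 0},
    {"x": 0,"y": 0,"z": 0,"turn": 0,"gripper": 0},
    {"x": 0,"y": 0,"z": 0,"turn": 0,"gripper": 0},
    {"x": 0,"y": 0,"z": 0,"turn": 0,"gripper": 0},
  ],
  grip_force=70,
)

```text
time: 21.77
eef_pos: [0.5141, 0.2429, 0.1306]
tcp_rot: [0.0, 0.788, 0.616, 0.001]
contact_force: [-0.9, 0.1, 5.4]
width: 0.123
```

Call:
move_arm(
  deltas=[
    {"x": 0,"y": 0,"z": -2,"turn": 0,"gripper": 0},
    {"x": 0,"y": 0,"z": -4,"turn": 0,"gripper": 0},
    {"x": 0,"y": 0,"z": -6,"turn": 0,"gripper": 0},
    {"x": 0,"y": 0,"z": -10,"turn": 0,"gripper": 0},
    {"x": 0,"y": 0,"z": -15,"turn": 0,"gripper": 0},
    {"x": 0,"y": 0,"z": -20,"turn": 0,"gripper": 0},
    {"x": 0,"y": 0,"z": -20,"turn": 0,"gripper": 0},
    {"x": 0,"y": 0,"z": -20,"turn": 0,"gripper": 0},
    {"x": 0,"y": 0,"z": -15,"turn": 0,"gripper": 0},
    {"x": 0,"y": 0,"z": -8,"turn": 0,"gripper": 0},
    {"x": 0,"y": 0,"z": 0,"turn": 0,"gripper": 0},
    {"x": 0,"y": 0,"z": 0,"turn": 0,"gripper": 0},
  ],
)

```text
time: 22.77
eef_pos: [0.5133, 0.2426, 0.2495]
tcp_rot: [0.0, 0.788, 0.616, 0.0]
contact_force: [0.5, 0.5, -2.0]
width: 0.123
```

```bash
python3 - <<'E'
from h import *
plan([.53,-.279,.17],88)
shot('scene','s1.png');shot('top','t1.png')
E
```

```text
t 22.77 az0 76.1 turn -0.208 rad | x -520.7 y 34.8 z 79.5 | p [0.5133 0.2426 0.2495] q6 2.14 q5 -0.00 tilt 0.03 w 0.123 F [ 0.5  0.5 -2. ]
```

View pics/s1.png

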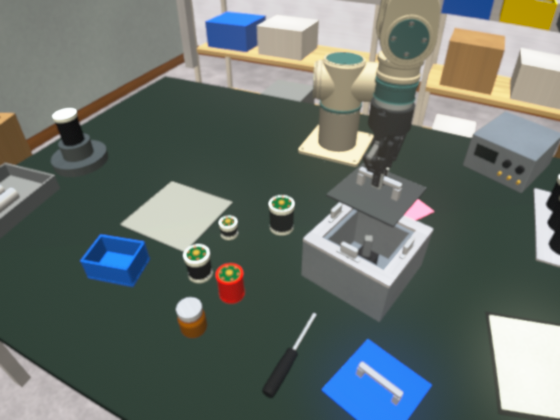

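View pics/t1.png

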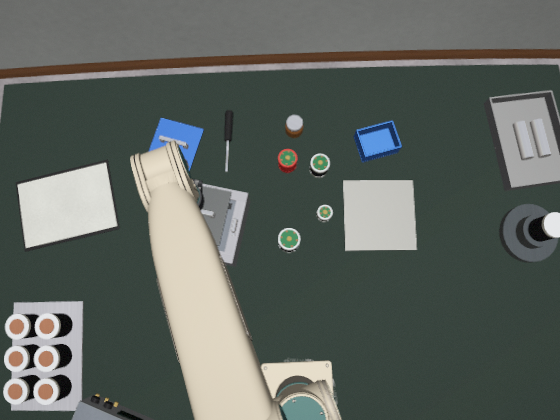

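Call:
move_arm(
  deltas=[
    {"x": 0,"y": 0,"z": 0,"turn": -0.07,"gripper": 0},
    {"x": 0,"y": 0,"z": 0,"turn": -0.07,"gripper": 0},
    {"x": 0,"y": 0,"z": 0,"turn": -0.068,"gripper": 0},
    {"x": -15,"y": 1,"z": 0,"turn": 0,"gripper": 0},
    {"x": -25,"y": 1.7,"z": 0,"turn": 0,"gripper": 0},
    {"x": -28,"y": 1.9,"z": 0,"turn": 0,"gripper": 0},
    {"x": -28,"y": 1.9,"z": 0,"turn": 0,"gripper": 0},
    {"x": -28,"y": 1.9,"z": 0,"turn": 0,"gripper": 0},
    {"x": -28,"y": 1.9,"z": 0,"turn": 0,"gripper": 0},
    {"x": -28,"y": 1.9,"z": 0,"turn": 0,"gripper": 0},
    {"x": -28,"y": 1.9,"z": 0,"turn": 0,"gripper": 0},
    {"x": -28,"y": 1.9,"z": 0,"turn": 0,"gripper": 0},
  ],
)

```text
time: 23.87
eef_pos: [0.5199, 0.0049, 0.2477]
tcp_rot: [-0.001, 0.719, 0.695, -0.001]
contact_force: [0.5, 0.3, -2.8]
width: 0.121
```

Call:
move_arm(
  deltas=[
    {"x": -28,"y": 1.9,"z": 0,"turn": 0,"gripper": 0},
    {"x": -28,"y": 1.9,"z": 0,"turn": 0,"gripper": 0},
    {"x": -28,"y": 1.9,"z": 0,"turn": 0,"gripper": 0},
    {"x": -28,"y": 1.9,"z": 0,"turn": 0,"gripper": 0},
    {"x": -28,"y": 1.9,"z": 0,"turn": 0,"gripper": 0},
    {"x": -28,"y": 1.9,"z": 0,"turn": 0,"gripper": 0},
    {"x": -28,"y": 1.9,"z": 0,"turn": 0,"gripper": 0},
    {"x": -25,"y": 1.7,"z": 0,"turn": 0,"gripper": 0},
    {"x": -10,"y": 0.7,"z": 0,"turn": 0,"gripper": 0},
    {"x": 0,"y": 0,"z": 0,"turn": 0,"gripper": 0},
    {"x": 0,"y": 0,"z": 0,"turn": 0,"gripper": 0},
  ],
)

```text
time: 24.78
eef_pos: [0.5279, -0.2247, 0.2481]
tcp_rot: [-0.002, 0.72, 0.694, -0.0]
contact_force: [0.4, 1.1, -2.1]
width: 0.123
```

```bash
python3 - <<'E'
from h import *
plan([.53,-.279,.0205],88)
shot('scene','s2.png');shot('top','t2.png')
E
```

```text
t 24.78 az0 87.9 turn -0.001 rad | x -54.2 y 4.0 z 227.6 | p [ 0.5279 -0.2247  0.2481] q6 1.09 q5 0.00 tilt 0.17 w 0.123 F [ 0.4  1.1 -2.1]
```

View pics/s2.png

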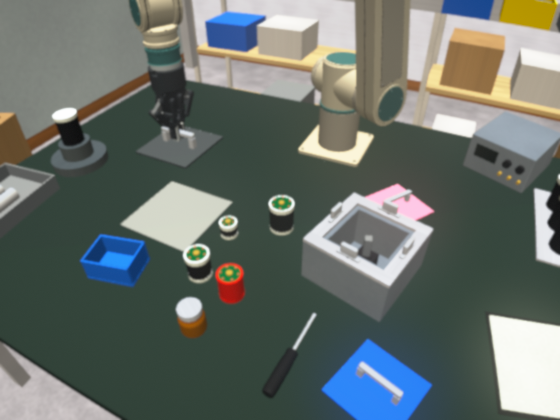

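Call:
move_arm(
  deltas=[
    {"x": -18,"y": 1.3,"z": 0,"turn": 0,"gripper": 0},
    {"x": -18,"y": 1.3,"z": 0,"turn": 0,"gripper": 0},
    {"x": -18,"y": 1.3,"z": 10,"turn": 0,"gripper": 0},
    {"x": 0,"y": 0,"z": 20,"turn": 0,"gripper": 0},
    {"x": 0,"y": 0,"z": 25,"turn": 0,"gripper": 0},
    {"x": 0,"y": 0,"z": 25,"turn": 0,"gripper": 0},
    {"x": 0,"y": 0,"z": 25,"turn": 0,"gripper": 0},
    {"x": 0,"y": 0,"z": 25,"turn": 0,"gripper": 0},
    {"x": 0,"y": 0,"z": 25,"turn": 0,"gripper": 0},
    {"x": 0,"y": 0,"z": 20,"turn": 0,"gripper": 0},
    {"x": 0,"y": 0,"z": 0,"turn": 0,"gripper": 0},
    {"x": 0,"y": 0,"z": 0,"turn": 0,"gripper": 0},
  ],
)

```text
time: 25.88
eef_pos: [0.5292, -0.2778, 0.0726]
tcp_rot: [-0.002, 0.719, 0.695, -0.0]
contact_force: [0.8, -0.1, -1.0]
width: 0.12
```

```bash
python3 - <<'E'
from h import *
plan([.53,-.279,.0226],88)
E
```

```text
t 25.88 az0 88.0 turn 0.001 rad | x -1.1 y 0.8 z 50.0 | p [ 0.5292 -0.2778  0.0726] q6 1.01 q5 0.00 tilt 0.25 w 0.120 F [ 0.8 -0.1 -1. ]
```

Call:
move_arm(
  deltas=[
    {"x": -1,"y": 0.8,"z": 15,"turn": 0,"gripper": 0},
    {"x": 0,"y": 0,"z": 12,"turn": 0,"gripper": 0},
    {"x": 0,"y": 0,"z": 8,"turn": 0,"gripper": 0},
    {"x": 0,"y": 0,"z": 5,"turn": 0,"gripper": 0},
    {"x": 0,"y": 0,"z": 4,"turn": 0,"gripper": 0},
    {"x": 0,"y": 0,"z": 2,"turn": 0,"gripper": 0},
    {"x": 0,"y": 0,"z": 2,"turn": 0,"gripper": 0},
    {"x": 0,"y": 0,"z": 0,"turn": 0,"gripper": 0},
    {"x": 0,"y": 0,"z": 0,"turn": 0,"gripper": 0},
  ],
)

```text
time: 26.63
eef_pos: [0.5316, -0.2806, 0.0266]
tcp_rot: [0.0, 0.719, 0.695, 0.0]
contact_force: [0.1, -0.4, -2.4]
width: 0.123
```

Call:
move_arm(
  deltas=[
    {"x": 0,"y": 0,"z": 1.5,"turn": 0,"gripper": 0},
    {"x": 0,"y": 0,"z": 1.5,"turn": 0,"gripper": 0},
    {"x": 0,"y": 0,"z": 1,"turn": 0,"gripper": 0},
    {"x": 0,"y": 0,"z": 0,"turn": 0,"gripper": 0},
    {"x": 0,"y": 0,"z": 0,"turn": 0,"gripper": 0},
  ],
)

```text
time: 27.05
eef_pos: [0.5315, -0.2805, 0.0226]
tcp_rot: [0.0, 0.719, 0.695, 0.0]
contact_force: [-0.3, 0.2, 0.6]
width: 0.124
```

Call:
move_arm(
  deltas=[
    {"x": 0,"y": 0,"z": 0,"turn": 0,"gripper": 40},
    {"x": 0,"y": 0,"z": 0,"turn": 0,"gripper": 40},
    {"x": 0,"y": 0,"z": 0,"turn": 0,"gripper": 40},
    {"x": 0,"y": 0,"z": -10,"turn": 0,"gripper": 40},
    {"x": 0,"y": 0,"z": -20,"turn": 0,"gripper": 40},
    {"x": 0,"y": 0,"z": -30,"turn": 0,"gripper": 40},
    {"x": 0,"y": 0,"z": -40,"turn": 0,"gripper": 40},
    {"x": 0,"y": 0,"z": -40,"turn": 0,"gripper": 40},
    {"x": 0,"y": 0,"z": -40,"turn": 0,"gripper": 40},
    {"x": 0,"y": 0,"z": -40,"turn": 0,"gripper": 40},
    {"x": 0,"y": 0,"z": -15,"turn": 0,"gripper": 40},
    {"x": 0,"y": 0,"z": 0,"turn": 0,"gripper": 40},
  ],
)

```text
time: 28.05
eef_pos: [0.5343, -0.2823, 0.2649]
tcp_rot: [0.006, 0.719, 0.695, 0.001]
contact_force: [0.5, -0.0, 0.1]
width: 0.473
```

```bash
python3 - <<'E'
from h import *
plan([*C0,.25],76)
shot('scene','s3.png');shot('wrist','w5.png')
E
```

```text
t 28.05 az0 88.0 turn 0.209 rad | x 504.5 y -147.3 z 14.9 | p [ 0.5343 -0.2823  0.2649] q6 1.01 q5 0.00 tilt 0.71 w 0.473 F [ 0.5 -0.   0.1]
```

View pics/s3.png

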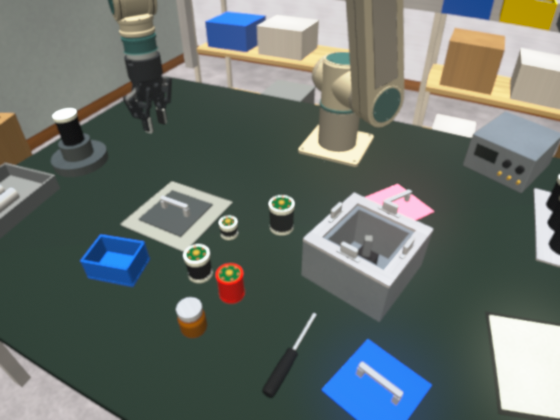

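View pics/w5.png

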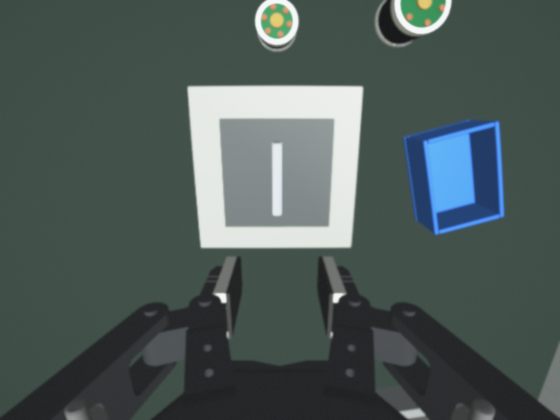

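Call:
move_arm(
  deltas=[
    {"x": 0,"y": 0,"z": 0,"turn": 0.105,"gripper": 45},
    {"x": 0,"y": 0,"z": 0,"turn": 0.104,"gripper": 45},
    {"x": 15,"y": -4.4,"z": 0,"turn": 0,"gripper": 45},
    {"x": 30,"y": -8.8,"z": 0,"turn": 0,"gripper": 45},
    {"x": 30,"y": -8.8,"z": 0,"turn": 0,"gripper": 45},
    {"x": 30,"y": -8.8,"z": 0,"turn": 0,"gripper": 45},
    {"x": 30,"y": -8.8,"z": 0,"turn": 0,"gripper": 45},
    {"x": 30,"y": -8.8,"z": 0,"turn": 0,"gripper": 45},
    {"x": 30,"y": -8.8,"z": 0,"turn": 0,"gripper": 45},
    {"x": 30,"y": -8.8,"z": 0,"turn": 0,"gripper": 45},
    {"x": 30,"y": -8.8,"z": 0,"turn": 0,"gripper": 45},
    {"x": 30,"y": -8.8,"z": 0,"turn": 0,"gripper": 45},
  ],
)

```text
time: 29.15
eef_pos: [0.517, 0.0187, 0.2555]
tcp_rot: [-0.001, 0.787, 0.617, -0.001]
contact_force: [0.3, -0.1, -0.3]
width: 0.525
```

Call:
move_arm(
  deltas=[
    {"x": 30,"y": -8.8,"z": 0,"turn": 0,"gripper": 45},
    {"x": 30,"y": -8.8,"z": 0,"turn": 0,"gripper": 45},
    {"x": 30,"y": -8.8,"z": 0,"turn": 0,"gripper": 45},
    {"x": 30,"y": -8.8,"z": 0,"turn": 0,"gripper": 45},
    {"x": 30,"y": -8.8,"z": 0,"turn": 0,"gripper": 45},
    {"x": 30,"y": -8.8,"z": 0,"turn": 0,"gripper": 45},
    {"x": 30,"y": -8.8,"z": 0,"turn": 0,"gripper": 45},
    {"x": 10,"y": -2,"z": 0,"turn": 0,"gripper": 45},
    {"x": 0,"y": 0,"z": 0,"turn": 0,"gripper": 45},
    {"x": 0,"y": 0,"z": 0,"turn": 0,"gripper": 45},
    {"x": 0,"y": 0,"z": 0,"turn": 0,"gripper": 45},
  ],
)

```text
time: 30.07
eef_pos: [0.5098, 0.2442, 0.2565]
tcp_rot: [-0.0, 0.788, 0.616, -0.001]
contact_force: [0.9, -0.1, -0.4]
width: 0.527
```

```bash
python3 - <<'E'
from h import *
plan([*C0,.25],76)
im,_=shot('wrist','w6.png')
cv2.imwrite('pics/c6.png',cv2.resize(im[100:330,130:430],None,fx=2.5,fy=2.5,interpolation=cv2.INTER_CUBIC))
E
```

```text
t 30.07 az0 76.0 turn 0.000 rad | x -0.5 y 4.0 z 6.5 | p [0.5098 0.2442 0.2565] q6 2.15 q5 -0.00 tilt 0.13 w 0.527 F [ 0.9 -0.1 -0.4]
```

View pics/c6.png

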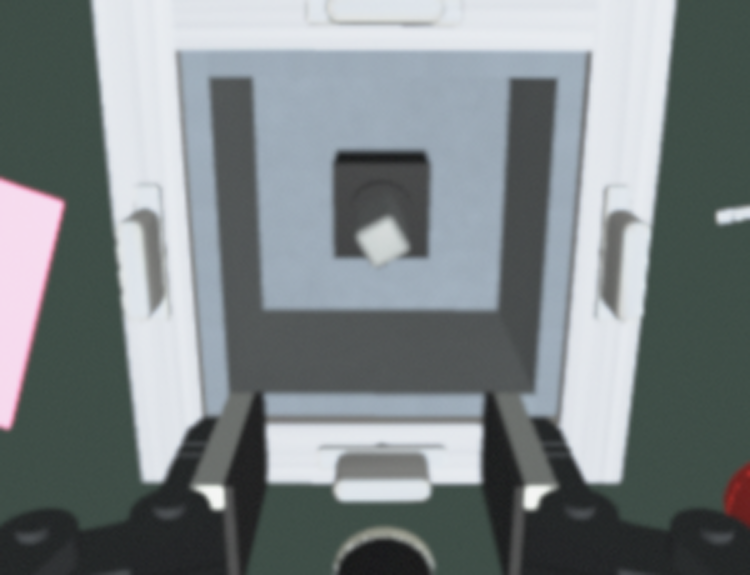

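```bash
python3 - <<'E'
from h import *
im=cv2.imread('pics/w6.png');c=cam('wrist')
g=cv2.cvtColor(im,cv2.COLOR_BGR2GRAY);m=np.zeros_like(g);m[175:215,262:305]=(g[175:215,262:305]>140)*255
cn,_=cv2.findContours(m,cv2.RETR_EXTERNAL,cv2.CHAIN_APPROX_NONE)
k=max(cn,key=cv2.contourArea);X=onz(c,k[:,0,:],.107);r=cv2.minAreaRect((X[:,:2]*1000).astype(np.float32));print(r,cv2.contourArea(k),cv2.boundingRect(k))
f=lambda L:np.array(L,float)/2.5+[130,100]-.3
Y=onz(c,f([(334,152),(429,152),(430,257),(333,257)]),.05);print(Y.round(4),Y.mean(0))
E
```

```text
((514.55126953125, 244.85951232910156), (40.29511260986328, 42.91251754760742), 76.02216339111328) 711.5 (262, 175, 43, 40)
[[0.4993 0.2757 0.05  ]
 [0.5419 0.2651 0.05  ]
 [0.5312 0.2157 0.05  ]
 [0.4858 0.227  0.05  ]] [0.51454843 0.24589086 0.05      ]
```

```bash
python3 - <<'E'
from h import *
im=cv2.imread('pics/w6.png');c=cam('wrist')
g=im.min(2);sub=g[180:212,266:300]
print(sub[14:24,4:30:2])
for th in(130,150):
    m=np.zeros_like(g);m[183:203,268:298]=(g[183:203,268:298]>th)*255
    m[203:212,268:298]=(g[203:212,268:298]>185)*255
    cn,_=cv2.findContours(m,cv2.RETR_EXTERNAL,cv2.CHAIN_APPROX_NONE)
    k=max(cn,key=cv2.contourArea);print(cv2.boundingRect(k),cv2.contourArea(k))
    X=onz(c,k[:,0,:],.107);print(cv2.minAreaRect((X[:,:2]*1000).astype(np.float32)))
f=lambda L:np.array(L,float)/2.5+[130,100]-.3
Y=onz(c,f([(354,239),(389,213),(411,246),(378,268)]),.107);print(Y.round(4),Y.mean(0))
for i in range(4):
    d=Y[(i+1)%4]-Y[i];print(np.linalg.norm(d),np.degrees(np.arctan2(d[1],d[0])))
E
```

```text
[[ 71 115 178 201 207 210 211 212 211 198 158  99  70]
 [ 69 114 181 203 207 209 210 210 209 202 172 115  73]
 [ 70 104 171 202 207 208 209 209 208 204 182 132  77]
 [ 69  90 156 198 205 207 209 208 207 204 190 148  84]
 [ 68  78 136 189 204 206 207 206 205 203 193 157  88]
 [ 69  72 116 177 203 205 206 206 205 201 192 153  89]
 [ 67  69  97 162 198 204 206 204 202 196 178 138  81]
 [ 72  71  85 143 191 203 203 203 197 184 154 111  76]
 [ 91  91  95 131 181 201 202 198 188 166 132 102  92]
 [125 125 126 136 171 197 198 188 176 156 135 128 126]]
(273, 187, 20, 18) 224.5
((513.7377319335938, 243.35580444335938), (17.14263343811035, 17.02532196044922), 13.170397758483887)
(273, 187, 20, 18) 201.5
((513.59375, 243.5609893798828), (15.735394477844238, 15.651015281677246), 13.184972763061523)
[[0.503  0.2473 0.107 ]
 [0.5191 0.2542 0.107 ]
 [0.5245 0.2389 0.107 ]
 [0.5094 0.2332 0.107 ]] [0.51401207 0.24341375 0.107     ]
0.017553244470406154 23.33510421904486
0.01621649974122858 -70.60595489096988
0.016148712095113045 -159.0932973936235
0.015496907865630426 114.46087875076041
```

```bash
python3 - <<'E'
from h import *
im=cv2.imread('pics/w6.png');c=cam('wrist')
g=im.min(2)[178:215,264:304];S=8
G=cv2.resize(g,None,fx=S,fy=S,interpolation=cv2.INTER_CUBIC)
for th in(140,160,175):
    m=((G>th)*255).astype(np.uint8)
    cn,_=cv2.findContours(m,cv2.RETR_EXTERNAL,cv2.CHAIN_APPROX_NONE)
    k=max([q for q in cn if cv2.pointPolygonTest(q,((283-264)*S,(196-178)*S),False)>0],key=cv2.contourArea)
    px=(k[:,0,:]+.5)/S-.5+[264,178]
    X=onz(c,px,.107);print(th,cv2.minAreaRect((X[:,:2]*1000).astype(np.float32)))
E
```

```text
140 ((514.683837890625, 243.26864624023438), (38.212867736816406, 40.75956726074219), 76.0219955444336)
160 ((513.6123657226562, 242.48997497558594), (16.04344367980957, 17.393484115600586), 13.76758098602295)
175 ((513.79248046875, 243.1728515625), (14.462672233581543, 14.908177375793457), 15.480691909790039)
```

Call:
move_arm(
  deltas=[
    {"x": 0,"y": 0,"z": 5,"turn": -0.105,"gripper": 45},
    {"x": 0,"y": 0,"z": 10,"turn": -0.105,"gripper": 45},
    {"x": 0,"y": 0,"z": 10,"turn": -0.105,"gripper": 45},
    {"x": 0,"y": 0,"z": 10,"turn": -0.105,"gripper": 45},
    {"x": 0,"y": 0,"z": 10,"turn": -0.105,"gripper": 45},
    {"x": 0,"y": 0,"z": 10,"turn": 0,"gripper": 45},
    {"x": 0,"y": 0,"z": 0,"turn": 0,"gripper": 45},
    {"x": 0,"y": 0,"z": 0,"turn": 0,"gripper": 45},
    {"x": 0,"y": 0,"z": 0,"turn": 0,"gripper": 45},
  ],
)

```text
time: 30.87
eef_pos: [0.5109, 0.2448, 0.2028]
tcp_rot: [0.0, 0.602, 0.799, 0.0]
contact_force: [0.5, -0.2, 0.7]
width: 0.528
```

```bash
python3 - <<'E'
from h import *
plan([.5137,.2432,.069],106)
im,c=shot('wrist','w7.png')
print(proj(c,[.5137,.2432,.107]))
g=im.min(2);S=6
p=proj(c,[.5137,.2432,.107])[0].astype(int);x0,y0=p-25
cr=im[y0:y0+50,x0:x0+50];cv2.imwrite('pics/c7.png',cv2.resize(cr,None,fx=10,fy=10,interpolation=cv2.INTER_CUBIC))
G=cv2.resize(g[y0:y0+50,x0:x0+50],None,fx=S,fy=S,interpolation=cv2.INTER_CUBIC)
for th in(150,165,180):
    cn,_=cv2.findContours(((G>th)*255).astype(np.uint8),cv2.RETR_EXTERNAL,cv2.CHAIN_APPROX_NONE)
    for q in cn:
        if cv2.pointPolygonTest(q,(25.*S,25.*S),False)>0:
            X=onz(c,(q[:,0,:]+.5)/S-.5+[x0,y0],.107);print(th,cv2.minAreaRect((X[:,:2]*1000).astype(np.float32)))
E
```

```text
t 30.87 az0 106.0 turn -0.000 rad | x -2.3 y 2.3 z 133.8 | p [0.5109 0.2448 0.2028] q6 1.62 q5 -0.00 tilt 0.03 w 0.528 F [ 0.5 -0.2  0.7]
[[281.72912201 216.04850559]]
150 ((514.162353515625, 237.04779052734375), (42.390525817871094, 33.18370056152344), 17.551387786865234)
165 ((513.1150512695312, 243.4679412841797), (14.841876029968262, 15.433084487915039), 15.6074857711792)
180 ((513.0929565429688, 243.7713623046875), (13.89616584777832, 13.912732124328613), 15.986136436462402)
```

View pics/c7.png

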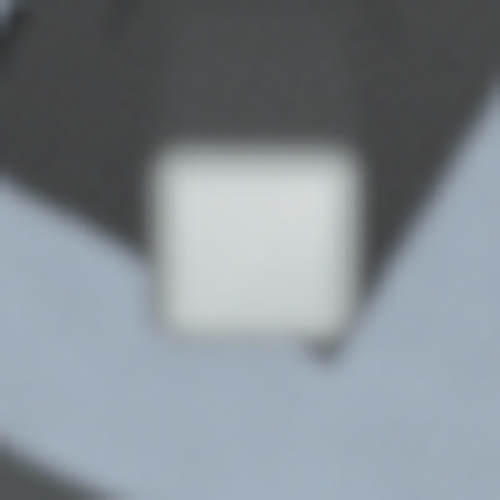

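Call:
move_arm(
  deltas=[
    {"x": -2,"y": 2.2,"z": 15,"turn": 0,"gripper": 45},
    {"x": 0,"y": 0,"z": 20,"turn": 0,"gripper": 45},
    {"x": 0,"y": 0,"z": 20,"turn": 0,"gripper": 45},
    {"x": 0,"y": 0,"z": 15,"turn": 0,"gripper": 45},
    {"x": 0,"y": 0,"z": 0,"turn": 0,"gripper": 45},
    {"x": 0,"y": 0,"z": 0,"turn": 0,"gripper": 45},
    {"x": 0,"y": 0,"z": 0,"turn": 0,"gripper": 45},
  ],
)

```text
time: 31.5
eef_pos: [0.5143, 0.2442, 0.1337]
tcp_rot: [0.001, 0.601, 0.799, 0.001]
contact_force: [0.3, 0.7, -0.1]
width: 0.529
```

```bash
python3 - <<'E'
from h import *
plan([.5137,.2432,.069],106)
shot('wrist','w8.png')
E
```

```text
t 31.5 az0 106.1 turn 0.002 rad | x -0.8 y -0.8 z 64.7 | p [0.5143 0.2442 0.1337] q6 1.62 q5 -0.00 tilt 0.13 w 0.529 F [ 0.3  0.7 -0.1]
```

View pics/w8.png

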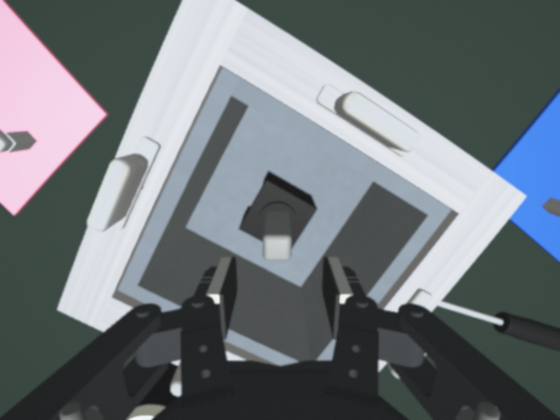

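Call:
move_arm(
  deltas=[
    {"x": -0.5,"y": -0.8,"z": 15,"turn": 0,"gripper": 45},
    {"x": 0,"y": 0,"z": 15,"turn": 0,"gripper": 45},
    {"x": 0,"y": 0,"z": 15,"turn": 0,"gripper": 45},
    {"x": 0,"y": 0,"z": 12,"turn": 0,"gripper": 45},
    {"x": 0,"y": 0,"z": 6,"turn": 0,"gripper": 45},
    {"x": 0,"y": 0,"z": 0,"turn": 0,"gripper": 45},
    {"x": 0,"y": 0,"z": 0,"turn": 0,"gripper": 0},
    {"x": 0,"y": 0,"z": 0,"turn": 0,"gripper": 0},
    {"x": 0,"y": 0,"z": 0,"turn": 0,"gripper": 0},
    {"x": 0,"y": 0,"z": 0,"turn": 0,"gripper": 0},
    {"x": 0,"y": 0,"z": 0,"turn": 0,"gripper": 0},
    {"x": 0,"y": 0,"z": 0,"turn": 0,"gripper": 0},
  ],
  grip_force=60,
)

```text
time: 32.55
eef_pos: [0.5136, 0.2435, 0.0705]
tcp_rot: [0.001, 0.601, 0.799, 0.001]
contact_force: [0.0, 0.2, 5.2]
width: 0.207
```

```bash
python3 - <<'E'
from h import *
plan([.5137,.2432,.069],106)
E
```

```text
t 32.55 az0 106.1 turn 0.002 rad | x -0.3 y -0.0 z 1.5 | p [0.5136 0.2435 0.0705] q6 1.62 q5 -0.00 tilt 0.13 w 0.207 F [0.  0.2 5.2]
```

Call:
move_arm(
  deltas=[
    {"x": 0,"y": 0,"z": -3,"turn": 0,"gripper": 0},
    {"x": 0,"y": 0,"z": -6,"turn": 0,"gripper": 0},
    {"x": 0,"y": 0,"z": -12,"turn": 0,"gripper": 0},
    {"x": 0,"y": 0,"z": -20,"turn": 0,"gripper": 0},
    {"x": 0,"y": 0,"z": -25,"turn": 0,"gripper": 0},
    {"x": 0,"y": 0,"z": -25,"turn": 0,"gripper": 0},
    {"x": 0,"y": 0,"z": -25,"turn": 0,"gripper": 0},
    {"x": 0,"y": 0,"z": -25,"turn": 0,"gripper": 0},
    {"x": 0,"y": 0,"z": -20,"turn": 0,"gripper": 0},
    {"x": 0,"y": 0,"z": -10,"turn": 0,"gripper": 0},
    {"x": 0,"y": 0,"z": 0,"turn": 0,"gripper": 0},
    {"x": 0,"y": 0,"z": 0,"turn": 0,"gripper": 0},
  ],
)

```text
time: 33.55
eef_pos: [0.5126, 0.2432, 0.2405]
tcp_rot: [0.0, 0.601, 0.799, 0.0]
contact_force: [0.1, 0.9, -0.8]
width: 0.202
```

```bash
python3 - <<'E'
from h import *
plan([.538,-.106,.16],106)
it,_=shot('top','t3.png');im,c=shot('scene','s4.png')
q=it[130:260,270:350]
cv2.imwrite('pics/c8.png',np.hstack([cv2.resize(q,(369,600),interpolation=cv2.INTER_CUBIC),cv2.resize(im[100:330,300:450],(391,600),interpolation=cv2.INTER_CUBIC)]))
E
```

```text
t 33.55 az0 106.1 turn 0.002 rad | x -342.7 y -71.8 z 80.5 | p [0.5126 0.2432 0.2405] q6 1.62 q5 -0.00 tilt 0.03 w 0.202 F [ 0.1  0.9 -0.8]
```

View pics/c8.png

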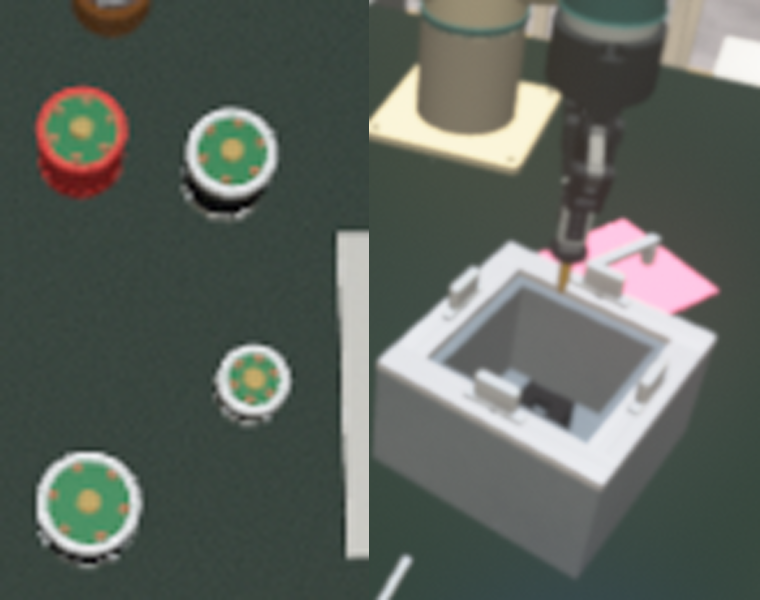

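Call:
move_arm(
  deltas=[
    {"x": -15,"y": -3.2,"z": 0,"turn": 0,"gripper": 0},
    {"x": -30,"y": -6.3,"z": 0,"turn": 0,"gripper": 0},
    {"x": -32,"y": -6.7,"z": 0,"turn": 0,"gripper": 0},
    {"x": -32,"y": -6.7,"z": 0,"turn": 0,"gripper": 0},
    {"x": -32,"y": -6.7,"z": 0,"turn": 0,"gripper": 0},
    {"x": -32,"y": -6.7,"z": 0,"turn": 0,"gripper": 0},
    {"x": -32,"y": -6.7,"z": 0,"turn": 0,"gripper": 0},
    {"x": -32,"y": -6.7,"z": 0,"turn": 0,"gripper": 0},
    {"x": -32,"y": -6.7,"z": 0,"turn": 0,"gripper": 0},
    {"x": -32,"y": -6.7,"z": 0,"turn": 0,"gripper": 0},
    {"x": -28,"y": -5.9,"z": 0,"turn": 0,"gripper": 0},
    {"x": -14,"y": -2.9,"z": 0,"turn": 0,"gripper": 0},
  ],
)

```text
time: 34.65
eef_pos: [0.5377, -0.109, 0.2383]
tcp_rot: [-0.001, 0.602, 0.798, -0.001]
contact_force: [1.2, 0.1, -0.7]
width: 0.201
```

Call:
move_arm(
  deltas=[
    {"x": 0,"y": 0,"z": 20,"turn": 0,"gripper": 0},
    {"x": 0,"y": 0,"z": 20,"turn": 0,"gripper": 0},
    {"x": 0,"y": 0,"z": 20,"turn": 0,"gripper": 0},
    {"x": 0,"y": 0,"z": 10,"turn": 0,"gripper": 0},
    {"x": 0,"y": 0,"z": 0,"turn": 0,"gripper": 0},
    {"x": 0,"y": 0,"z": 0,"turn": 0,"gripper": 0},
    {"x": 0,"y": 0,"z": 0,"turn": 0,"gripper": 0},
  ],
)

```text
time: 35.23
eef_pos: [0.5392, -0.1062, 0.1711]
tcp_rot: [0.0, 0.601, 0.799, 0.0]
contact_force: [0.3, -0.4, -0.0]
width: 0.201
```

```bash
python3 - <<'E'
from h import *
plan([.538,-.106,.1055],106)
R,p,s=tcp()
im,c=shot('wrist','w9.png')
print('tip proj',proj(c,p+R@[0,0,.0605]),'stud pred',proj(c,[.538,-.106,.045]))
E
```

```text
t 35.23 az0 106.1 turn 0.002 rad | x 0.5 y -1.1 z 65.6 | p [ 0.5392 -0.1062  0.1711] q6 0.98 q5 0.00 tilt 0.06 w 0.201 F [ 0.3 -0.4 -0. ]
tip proj [[279.11397074 228.5375961 ]] stud pred [[277.74485466 202.71773608]]
```

View pics/w9.png

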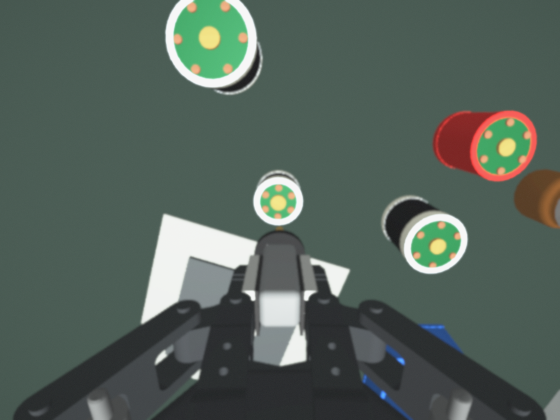

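Call:
move_arm(
  deltas=[
    {"x": 0.5,"y": -1,"z": 12,"turn": 0,"gripper": 0},
    {"x": 0,"y": 0,"z": 15,"turn": 0,"gripper": 0},
    {"x": 0,"y": 0,"z": 15,"turn": 0,"gripper": 0},
    {"x": 0,"y": 0,"z": 10,"turn": 0,"gripper": 0},
    {"x": 0,"y": 0,"z": 5,"turn": 0,"gripper": 0},
    {"x": 0,"y": 0,"z": 0,"turn": 0,"gripper": 0},
    {"x": 0,"y": 0,"z": 0,"turn": 0,"gripper": 0},
    {"x": 0,"y": 0,"z": 0,"turn": 0,"gripper": 0},
  ],
)

```text
time: 35.95
eef_pos: [0.5384, -0.1064, 0.1144]
tcp_rot: [0.001, 0.601, 0.799, 0.0]
contact_force: [-0.5, -0.5, -0.8]
width: 0.201
```

```bash
python3 - <<'E'
from h import *
plan([.538,-.106,.1055],106)
im9=cv2.imread('pics/w9.png')
R,p,s=tcp()
im,c=shot('wrist','w10.png')
t=proj(c,[p+R@[0,0,.0605]])[0];print('tip',t,'stud',proj(c,[.538,-.106,.045]))
x,y=t.astype(int);cv2.imwrite('pics/c10.png',cv2.resize(im[y-50:y+50,x-60:x+60],None,fx=6,fy=6,interpolation=cv2.INTER_CUBIC))
E
```

```text
t 35.95 az0 106.1 turn 0.002 rad | x 0.5 y -0.3 z 8.9 | p [ 0.5384 -0.1064  0.1144] q6 0.98 q5 0.00 tilt 0.11 w 0.201 F [-0.5 -0.5 -0.8]
tip [279.11360444 228.53788304] stud [[278.53744215 223.59336452]]
```

View pics/c10.png

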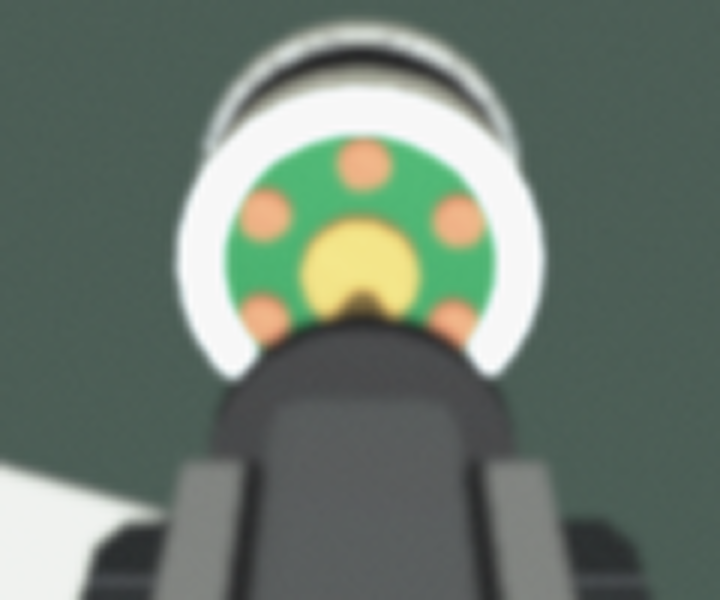

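Call:
move_arm(
  deltas=[
    {"x": 0.4,"y": 0,"z": 3,"turn": 0,"gripper": 0},
    {"x": 0,"y": 0,"z": 2,"turn": 0,"gripper": 0},
    {"x": 0,"y": 0,"z": 1.5,"turn": 0,"gripper": 0},
    {"x": 0,"y": 0,"z": 1,"turn": 0,"gripper": 0},
    {"x": 0,"y": 0,"z": 0.7,"turn": 0,"gripper": 0},
    {"x": 0,"y": 0,"z": 0,"turn": 0,"gripper": 0},
    {"x": 0,"y": 0,"z": 0,"turn": 0,"gripper": 0},
  ],
)

```text
time: 36.58
eef_pos: [0.5373, -0.1057, 0.1054]
tcp_rot: [-0.0, 0.601, 0.799, -0.0]
contact_force: [-1.5, -0.0, 2.5]
width: 0.204
```

Call:
move_arm(
  deltas=[
    {"x": 0,"y": 0,"z": 0.3,"turn": 0,"gripper": 0},
    {"x": 0,"y": 0,"z": 0,"turn": 0,"gripper": 0},
    {"x": 0,"y": 0,"z": 0,"turn": 0,"gripper": 0},
    {"x": 0,"y": 0,"z": 0,"turn": 0,"gripper": 0},
    {"x": 0,"y": 0,"z": 0,"turn": 0,"gripper": 0},
    {"x": 0,"y": 0,"z": 0,"turn": 0,"gripper": 0},
    {"x": 0,"y": 0,"z": 0,"turn": 0,"gripper": 0},
    {"x": 0,"y": 0,"z": 0,"turn": 0,"gripper": 0},
    {"x": 0,"y": 0,"z": 0,"turn": 0,"gripper": 0},
    {"x": 0,"y": 0,"z": 0,"turn": 0,"gripper": 0},
    {"x": 0,"y": 0,"z": 0,"turn": 0,"gripper": 0},
    {"x": 0,"y": 0,"z": 0,"turn": 0,"gripper": 0},
  ],
)

```text
time: 37.58
eef_pos: [0.5374, -0.1057, 0.1053]
tcp_rot: [0.0, 0.601, 0.799, 0.0]
contact_force: [-1.9, 0.8, 6.0]
width: 0.202
```

Call:
move_arm(
  deltas=[
    {"x": 0,"y": 0,"z": 0,"turn": 0,"gripper": 0},
    {"x": 0,"y": 0,"z": 0,"turn": 0,"gripper": 0},
    {"x": 0,"y": 0,"z": 0,"turn": 0,"gripper": 0},
    {"x": 0,"y": 0,"z": 0,"turn": 0,"gripper": 0},
  ],
)

```text
time: 37.92
eef_pos: [0.5374, -0.1058, 0.1053]
tcp_rot: [0.0, 0.601, 0.799, -0.0]
contact_force: [-1.3, 0.4, 5.8]
width: 0.203
```

```bash
python3 - <<'E'
from h import *
plan([.538,-.106,.1055],106)
R,p,s=tcp()
im,c=shot('wrist','w11.png')
cv2.imwrite('pics/c11.png',cv2.resize(im[178:278,219:339],None,fx=5,fy=5,interpolation=cv2.INTER_CUBIC))
E
```

```text
t 37.92 az0 106.1 turn 0.002 rad | x -0.4 y 0.5 z -0.2 | p [ 0.5374 -0.1058  0.1053] q6 0.98 q5 -0.00 tilt 0.01 w 0.203 F [-1.3  0.4  5.8]
```

View pics/c11.png

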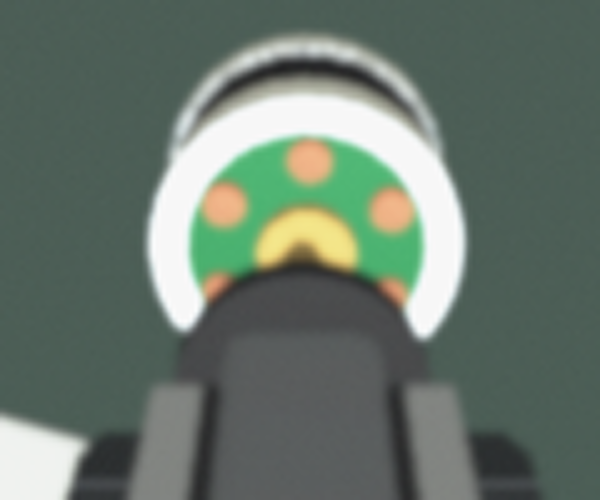

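Call:
move_arm(
  deltas=[
    {"x": 0,"y": 0,"z": -3,"turn": 0,"gripper": 0},
    {"x": 0,"y": 0,"z": -8,"turn": 0,"gripper": 0},
    {"x": 0,"y": 0,"z": -20,"turn": 0,"gripper": 0},
    {"x": 0,"y": 0,"z": -30,"turn": 0,"gripper": 0},
    {"x": 0,"y": 0,"z": -25,"turn": 0,"gripper": 0},
    {"x": 0,"y": 0,"z": -10,"turn": 0,"gripper": 0},
    {"x": 0,"y": 0,"z": 0,"turn": 0,"gripper": 0},
    {"x": 0,"y": 0,"z": 0,"turn": 0,"gripper": 0},
    {"x": 0,"y": 0,"z": 0,"turn": 0,"gripper": 0},
  ],
)

```text
time: 38.72
eef_pos: [0.5363, -0.1053, 0.199]
tcp_rot: [-0.001, 0.601, 0.799, -0.0]
contact_force: [-0.2, 0.4, -1.2]
width: 0.203
```

```bash
cat >> h.py <<'E'
def studs(im,c,z,near,rad=40):
    hsv=cv2.cvtColor(im,cv2.COLOR_BGR2HSV)
    m=cv2.inRange(hsv,(19,70,110),(32,255,255)); u=proj(c,[[*near,z]])[0]
    n,l,st,ce=cv2.connectedComponentsWithStats(m); out=[]
    for i in range(1,n):
        if st[i,4]>=6 and np.hypot(*(ce[i]-u))<rad: out.append((st[i,4],ce[i].round(1),onz(c,[ce[i]],z)[0].round(4)))
    return u.round(1),sorted(out,key=lambda t:-t[0])[:3]
E
python3 - <<'E'
from h import *
plan([.6849,-.0984,.1315],106)
for n in('top','wrist','scene'):
    im,c=shot(n,n+'12.png')
    for z,q in((.045,(.5374,-.1058)),(.071,(.6849,-.0984)),(.084,(.4573,.0054))): print(n,z,studs(im,c,z,q))
E
```

```text
t 38.72 az0 106.1 turn 0.002 rad | x -34.3 y 144.8 z 67.5 | p [ 0.5363 -0.1053  0.199 ] q6 0.98 q5 0.00 tilt 0.17 w 0.203 F [-0.2  0.4 -1.2]
top 0.045 (array([324.4, 211.8]), [])
top 0.071 (array([319.8, 162. ]), [(np.int32(17), array([287.1, 157.4]), array([ 0.7031, -0.001 ,  0.071 ])), (np.int32(17), array([319.6, 162. ]), array([ 0.6848, -0.0979,  0.071 ]))])
top 0.084 (array([288.7, 238.1]), [(np.int32(19), array([288.8, 238.2]), array([0.4572, 0.0049, 0.084 ]))])
wrist 0.045 (array([280.7, 196.9]), [(np.int32(146), array([281.3, 196.8]), array([ 0.538 , -0.1056,  0.045 ])), (np.int32(11), array([270.1, 190.4]), array([ 0.5252, -0.1022,  0.045 ])), (np.int32(11), array([292.9, 191.4]), array([ 0.5476, -0.0968,  0.045 ]))])
wrist 0.071 (array([427.1, 237.4]), [(np.int32(158), array([426.6, 236.3]), array([ 0.6839, -0.0975,  0.071 ])), (np.int32(9), array([443.3, 227. ]), array([ 0.6959, -0.0839,  0.071 ])), (np.int32(6), array([412.3, 224. ]), array([ 0.6649, -0.0896,  0.071 ]))])
wrist 0.084 (array([221.9,  49.5]), [(np.int32(279), array([221.6,  49.3]), array([0.457 , 0.0054, 0.084 ])), (np.int32(8), array([235.2,  78.1]), array([ 0.4724, -0.0122,  0.084 ])), (np.int32(7), array([209. ,  73.6]), array([ 0.4515, -0.0145,  0.084 ]))])
scene 0.045 (array([227.4, 220.2]), [(np.int32(31), array([227.9, 220.6]), array([ 0.5382, -0.1038,  0.045 ])), (np.int32(30), array([223.8, 184.7]), array([ 0.4122, -0.1931,  0.045 ]))])
scene 0.071 (array([195.2, 252. ]), [(np.int32(35), array([228.9, 272.3]), array([7.038e-01, 5.000e-04, 7.100e-02])), (np.int32(28), array([195.9, 252.4]), array([ 0.6852, -0.0964,  0.071 ])), (np.int32(6), array([219.8, 273.5]), array([ 0.7149, -0.0152,  0.071 ]))])
scene 0.084 (array([280.7, 201.8]), [(np.int32(21), array([281., 202.]), array([0.4578, 0.0064, 0.084 ]))])
```

View pics/wrist12.png

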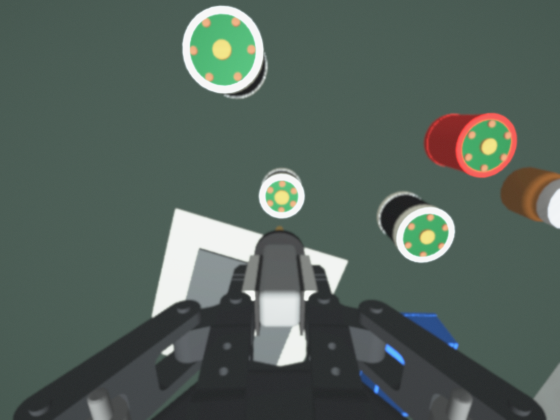

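Call:
move_arm(
  deltas=[
    {"x": -5.6,"y": 24.1,"z": 0,"turn": 0,"gripper": 0},
    {"x": -5.6,"y": 24.1,"z": 0,"turn": 0,"gripper": 0},
    {"x": -5.6,"y": 24.1,"z": 0,"turn": 0,"gripper": 0},
    {"x": -5.6,"y": 24.1,"z": 0,"turn": 0,"gripper": 0},
    {"x": -5.6,"y": 24.1,"z": 0,"turn": 0,"gripper": 0},
    {"x": -5.5,"y": 24.1,"z": 0,"turn": 0,"gripper": 0},
    {"x": 0,"y": 0,"z": 10,"turn": 0,"gripper": 0},
    {"x": 0,"y": 0,"z": 20,"turn": 0,"gripper": 0},
    {"x": 0,"y": 0,"z": 10,"turn": 0,"gripper": 0},
    {"x": 0,"y": 0,"z": 0,"turn": 0,"gripper": 0},
    {"x": 0,"y": 0,"z": 0,"turn": 0,"gripper": 0},
    {"x": 0,"y": 0,"z": 0,"turn": 0,"gripper": 0},
  ],
)

```text
time: 39.87
eef_pos: [0.6854, -0.0979, 0.1611]
tcp_rot: [0.0, 0.601, 0.799, -0.0]
contact_force: [0.8, -0.4, -0.7]
width: 0.2
```

```bash
python3 - <<'E'
from h import *
plan([.6845,-.0977,.1315],106)
im,c=shot('wrist','w13.png')
print(studs(im,c,.071,(.6845,-.0977)))
cv2.imwrite('pics/c13.png',cv2.resize(im[158:278,209:349],None,fx=5,fy=5,interpolation=cv2.INTER_CUBIC))
E
```

```text
t 39.87 az0 106.1 turn 0.002 rad | x 0.4 y -0.8 z 29.6 | p [ 0.6854 -0.0979  0.1611] q6 1.05 q5 -0.00 tilt 0.00 w 0.200 F [ 0.8 -0.4 -0.7]
(array([278.1, 215.1]), [(np.int32(232), array([278.1, 214.8]), array([ 0.6844, -0.0975,  0.071 ])), (np.int32(8), array([279.4, 193.5]), array([ 0.6804, -0.08  ,  0.071 ])), (np.int32(7), array([299. , 223.6]), array([ 0.703, -0.1  ,  0.071]))])
```

View pics/c13.png

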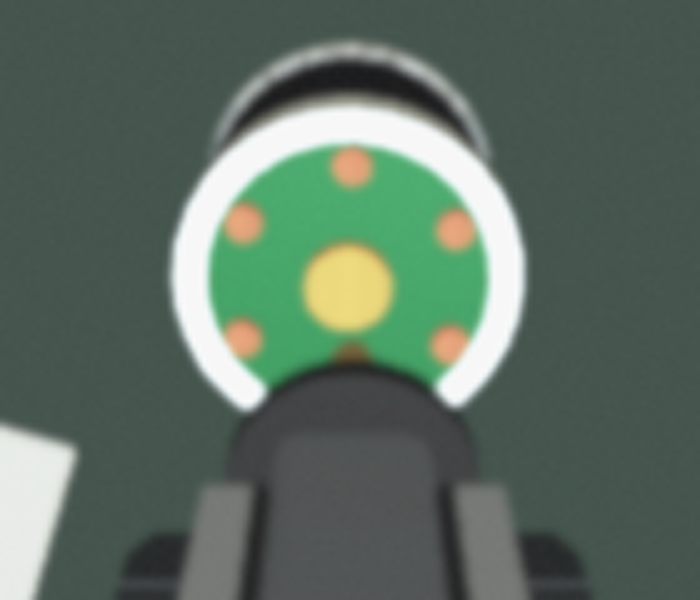

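Call:
move_arm(
  deltas=[
    {"x": 0.5,"y": -0.7,"z": 10,"turn": 0,"gripper": 0},
    {"x": 0,"y": 0,"z": 8,"turn": 0,"gripper": 0},
    {"x": 0,"y": 0,"z": 5,"turn": 0,"gripper": 0},
    {"x": 0,"y": 0,"z": 3,"turn": 0,"gripper": 0},
    {"x": 0,"y": 0,"z": 1,"turn": 0,"gripper": 0},
    {"x": 0,"y": 0,"z": 1,"turn": 0,"gripper": 0},
    {"x": 0,"y": 0,"z": 1,"turn": 0,"gripper": 0},
    {"x": 0,"y": 0,"z": 0.6,"turn": 0,"gripper": 0},
    {"x": 0,"y": 0,"z": 0,"turn": 0,"gripper": 0},
    {"x": 0,"y": 0,"z": 0,"turn": 0,"gripper": 0},
  ],
)

```text
time: 40.75
eef_pos: [0.685, -0.0976, 0.1315]
tcp_rot: [0.0, 0.601, 0.799, 0.0]
contact_force: [-0.1, 0.6, -1.1]
width: 0.199
```

Call:
move_arm(
  deltas=[
    {"x": 0,"y": 0,"z": 0.4,"turn": 0,"gripper": 0},
    {"x": 0,"y": 0,"z": 0.3,"turn": 0,"gripper": 0},
    {"x": 0,"y": 0,"z": 0,"turn": 0,"gripper": 0},
    {"x": 0,"y": 0,"z": 0,"turn": 0,"gripper": 0},
  ],
)

```text
time: 41.08
eef_pos: [0.6851, -0.0976, 0.1313]
tcp_rot: [0.0, 0.601, 0.799, 0.0]
contact_force: [-1.4, 0.6, 4.7]
width: 0.204
```

Call:
move_arm(
  deltas=[
    {"x": 0,"y": 0,"z": 0.1,"turn": 0,"gripper": 0},
    {"x": 0,"y": 0,"z": 0,"turn": 0,"gripper": 0},
    {"x": 0,"y": 0,"z": 0,"turn": 0,"gripper": 0},
    {"x": 0,"y": 0,"z": 0,"turn": 0,"gripper": 0},
    {"x": 0,"y": 0,"z": 0,"turn": 0,"gripper": 0},
    {"x": 0,"y": 0,"z": 0,"turn": 0,"gripper": 0},
    {"x": 0,"y": 0,"z": 0,"turn": 0,"gripper": 0},
    {"x": 0,"y": 0,"z": 0,"turn": 0,"gripper": 0},
    {"x": 0,"y": 0,"z": 0,"turn": 0,"gripper": 0},
    {"x": 0,"y": 0,"z": 0,"turn": 0,"gripper": 0},
    {"x": 0,"y": 0,"z": 0,"turn": 0,"gripper": 0},
    {"x": 0,"y": 0,"z": 0,"turn": 0,"gripper": 0},
  ],
)

```text
time: 42.08
eef_pos: [0.6852, -0.0976, 0.1313]
tcp_rot: [0.0, 0.601, 0.799, 0.0]
contact_force: [-0.1, 1.2, 5.2]
width: 0.201
```

Call:
move_arm(
  deltas=[
    {"x": 0,"y": 0,"z": 0,"turn": 0,"gripper": 0},
    {"x": 0,"y": 0,"z": 0,"turn": 0,"gripper": 0},
    {"x": 0,"y": 0,"z": 0,"turn": 0,"gripper": 0},
  ],
)

```text
time: 42.33
eef_pos: [0.6851, -0.0976, 0.1313]
tcp_rot: [0.0, 0.601, 0.799, 0.0]
contact_force: [-1.3, 0.6, 5.8]
width: 0.201
```

```bash
python3 - <<'E'
from h import *
plan([.4574,.0055,.1445],106)
im,c=shot('wrist','w14.png')
cv2.imwrite('pics/c14.png',cv2.resize(im[158:278,209:349],None,fx=4,fy=4,interpolation=cv2.INTER_CUBIC))
E
```

```text
t 42.33 az0 106.1 turn 0.002 rad | x 161.9 y -190.5 z -13.2 | p [ 0.6851 -0.0976  0.1313] q6 1.05 q5 -0.00 tilt 0.06 w 0.201 F [-1.3  0.6  5.8]
```

View pics/c14.png

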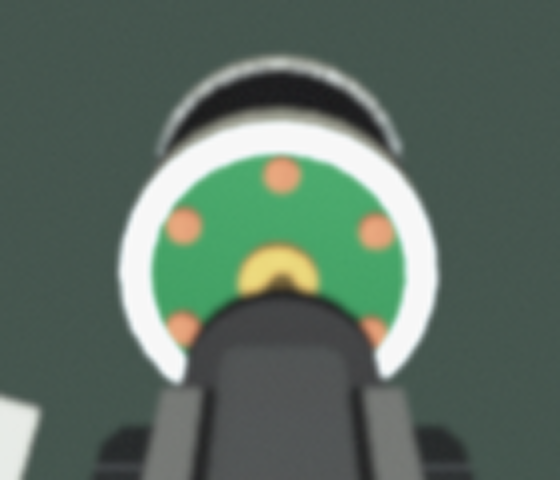

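Call:
move_arm(
  deltas=[
    {"x": 0,"y": 0,"z": -3,"turn": 0,"gripper": 0},
    {"x": 0,"y": 0,"z": -8,"turn": 0,"gripper": 0},
    {"x": 0,"y": 0,"z": -20,"turn": 0,"gripper": 0},
    {"x": 0,"y": 0,"z": -25,"turn": 0,"gripper": 0},
    {"x": 0,"y": 0,"z": -15,"turn": 0,"gripper": 0},
    {"x": 0,"y": 0,"z": 0,"turn": 0,"gripper": 0},
    {"x": 0,"y": 0,"z": 0,"turn": 0,"gripper": 0},
  ],
)

```text
time: 42.97
eef_pos: [0.6856, -0.0977, 0.2024]
tcp_rot: [0.001, 0.601, 0.799, 0.0]
contact_force: [-0.4, 0.4, -1.3]
width: 0.195
```

```bash
python3 - <<'E'
from h import *
for n in('top',):
    im,c=shot(n,n+'15.png')
    for z,q in((.045,(.538,-.1058)),(.071,(.6849,-.0984)),(.084,(.4573,.0054))): print(n,z,studs(im,c,z,q))
plan([.4574,.0055,.1445],106)
E
```

```text
top 0.045 (array([324.4, 211.6]), [])
top 0.071 (array([319.8, 162. ]), [(np.int32(17), array([287.1, 157.4]), array([ 0.7031, -0.001 ,  0.071 ]))])
top 0.084 (array([288.7, 238.1]), [])
t 43.02 az0 106.1 turn 0.002 rad | x 161.6 y -190.0 z 56.3 | p [ 0.6845 -0.0975  0.2008] q6 1.05 q5 0.00 tilt 0.04 w 0.205 F [-0.9 -0.7 -2.3]
```

View pics/top15.png

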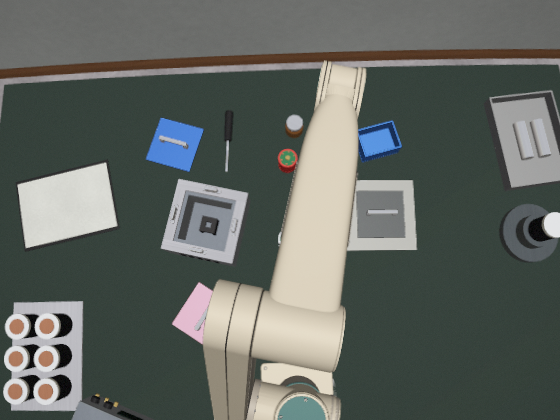

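Call:
move_arm(
  deltas=[
    {"x": 9.6,"y": -11,"z": 0,"turn": 0,"gripper": 0},
    {"x": 19,"y": -22.4,"z": 0,"turn": 0,"gripper": 0},
    {"x": 19,"y": -22.4,"z": 0,"turn": 0,"gripper": 0},
    {"x": 19,"y": -22.4,"z": 0,"turn": 0,"gripper": 0},
    {"x": 19,"y": -22.4,"z": 0,"turn": 0,"gripper": 0},
    {"x": 19,"y": -22.4,"z": 0,"turn": 0,"gripper": 0},
    {"x": 19,"y": -22.4,"z": 0,"turn": 0,"gripper": 0},
    {"x": 19,"y": -22.4,"z": 0,"turn": 0,"gripper": 0},
    {"x": 19,"y": -22.2,"z": 0,"turn": 0,"gripper": 0},
    {"x": 0,"y": 0,"z": 10,"turn": 0,"gripper": 0},
    {"x": 0,"y": 0,"z": 0,"turn": 0,"gripper": 0},
    {"x": 0,"y": 0,"z": 0,"turn": 0,"gripper": 0},
  ],
)

```text
time: 44.02
eef_pos: [0.4566, 0.0051, 0.1898]
tcp_rot: [-0.001, 0.601, 0.799, -0.001]
contact_force: [1.4, 0.0, -0.0]
width: 0.203
```

```bash
python3 - <<'E'
from h import *
plan([.4574,.0055,.1445],106)
im,c=shot('wrist','w16.png')
print(studs(im,c,.084,(.4574,.0055)))
im,c=shot('scene','s16.png')
for z,q in((.045,(.538,-.1058)),(.071,(.6849,-.0984)),(.084,(.4573,.0054))): print(z,studs(im,c,z,q))
E
```

```text
t 44.02 az0 106.1 turn 0.002 rad | x 0.2 y 0.9 z 45.3 | p [0.4566 0.0051 0.1898] q6 1.16 q5 -0.00 tilt 0.14 w 0.203 F [ 1.4  0.  -0. ]
(array([280.4, 209.7]), [(np.int32(200), array([279.9, 209.1]), array([0.4569, 0.0059, 0.084 ])), (np.int32(7), array([304.4, 210.6]), array([0.4776, 0.0105, 0.084 ])), (np.int32(6), array([291. , 184.7]), array([0.4598, 0.0292, 0.084 ]))])
0.045 (array([227.3, 220.3]), [(np.int32(29), array([229.8, 211.6]), array([ 0.506 , -0.1174,  0.045 ]))])
0.071 (array([195.2, 252. ]), [(np.int32(35), array([228.9, 272.3]), array([7.038e-01, 5.000e-04, 7.100e-02])), (np.int32(28), array([195.9, 252.4]), array([ 0.6852, -0.0964,  0.071 ])), (np.int32(6), array([219.8, 273.5]), array([ 0.7149, -0.0152,  0.071 ]))])
0.084 (array([280.7, 201.8]), [(np.int32(31), array([280.5, 181.5]), array([ 0.3797, -0.0317,  0.084 ])), (np.int32(21), array([281., 202.]), array([0.4578, 0.0064, 0.084 ]))])
```

View pics/w16.png

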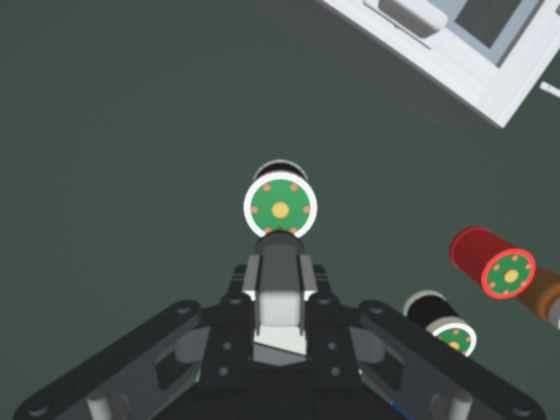

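View pics/s16.png

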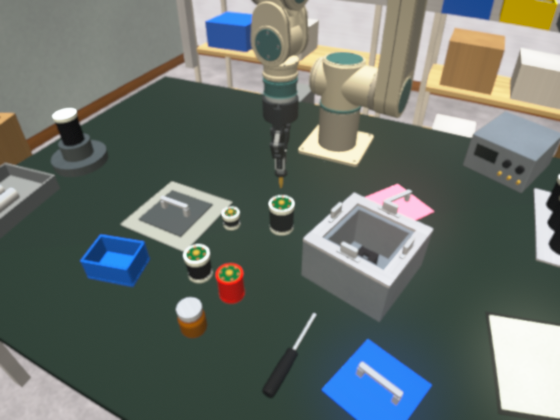

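Call:
move_arm(
  deltas=[
    {"x": 0.2,"y": 0.4,"z": 12,"turn": 0,"gripper": 0},
    {"x": 0,"y": 0,"z": 12,"turn": 0,"gripper": 0},
    {"x": 0,"y": 0,"z": 8,"turn": 0,"gripper": 0},
    {"x": 0,"y": 0,"z": 5,"turn": 0,"gripper": 0},
    {"x": 0,"y": 0,"z": 3,"turn": 0,"gripper": 0},
    {"x": 0,"y": 0,"z": 0,"turn": 0,"gripper": 0},
    {"x": 0,"y": 0,"z": 0,"turn": 0,"gripper": 0},
    {"x": 0,"y": 0,"z": 0,"turn": 0,"gripper": 0},
  ],
)

```text
time: 44.78
eef_pos: [0.4583, 0.0052, 0.1519]
tcp_rot: [0.0, 0.601, 0.799, 0.0]
contact_force: [-0.6, 0.5, -0.4]
width: 0.201
```

```bash
python3 - <<'E'
from h import *
plan([.4572,.0058,.1445],106)
E
```

```text
t 44.78 az0 106.1 turn 0.002 rad | x 0.8 y -0.9 z 7.4 | p [0.4583 0.0052 0.1519] q6 1.16 q5 0.00 tilt 0.06 w 0.201 F [-0.6  0.5 -0.4]
```

Call:
move_arm(
  deltas=[
    {"x": 0.7,"y": -0.8,"z": 2,"turn": 0,"gripper": 0},
    {"x": 0,"y": 0,"z": 2,"turn": 0,"gripper": 0},
    {"x": 0,"y": 0,"z": 1.2,"turn": 0,"gripper": 0},
    {"x": 0,"y": 0,"z": 1,"turn": 0,"gripper": 0},
    {"x": 0,"y": 0,"z": 1,"turn": 0,"gripper": 0},
    {"x": 0,"y": 0,"z": 0.7,"turn": 0,"gripper": 0},
    {"x": 0,"y": 0,"z": 0,"turn": 0,"gripper": 0},
    {"x": 0,"y": 0,"z": 0,"turn": 0,"gripper": 0},
  ],
)

```text
time: 45.45
eef_pos: [0.4569, 0.0058, 0.1443]
tcp_rot: [0.0, 0.601, 0.799, 0.0]
contact_force: [-1.6, -0.1, 6.0]
width: 0.199
```

Call:
move_arm(
  deltas=[
    {"x": 0,"y": 0,"z": 0,"turn": 0,"gripper": 0},
    {"x": 0,"y": 0,"z": 0,"turn": 0,"gripper": 0},
    {"x": 0,"y": 0,"z": 0,"turn": 0,"gripper": 0},
    {"x": 0,"y": 0,"z": 0,"turn": 0,"gripper": 0},
    {"x": 0,"y": 0,"z": 0,"turn": 0,"gripper": 0},
    {"x": 0,"y": 0,"z": 0,"turn": 0,"gripper": 0},
    {"x": 0,"y": 0,"z": 0,"turn": 0,"gripper": 0},
    {"x": 0,"y": 0,"z": 0,"turn": 0,"gripper": 0},
    {"x": 0,"y": 0,"z": 0,"turn": 0,"gripper": 0},
    {"x": 0,"y": 0,"z": 0,"turn": 0,"gripper": 0},
    {"x": 0,"y": 0,"z": 0,"turn": 0,"gripper": 0},
    {"x": 0,"y": 0,"z": 0,"turn": 0,"gripper": 0},
  ],
)

```text
time: 46.45
eef_pos: [0.4569, 0.0058, 0.1442]
tcp_rot: [0.0, 0.601, 0.799, 0.0]
contact_force: [-1.4, 1.1, 5.6]
width: 0.2
```

Call:
move_arm(
  deltas=[
    {"x": 0,"y": 0,"z": 0,"turn": 0,"gripper": 0},
    {"x": 0,"y": 0,"z": 0,"turn": 0,"gripper": 0},
    {"x": 0,"y": 0,"z": 0,"turn": 0,"gripper": 0},
    {"x": 0,"y": 0,"z": 0,"turn": 0,"gripper": 0},
  ],
)

```text
time: 46.78
eef_pos: [0.4569, 0.0058, 0.1442]
tcp_rot: [0.0, 0.601, 0.799, 0.0]
contact_force: [-2.0, 0.2, 6.0]
width: 0.204
```

```bash
python3 - <<'E'
from h import *
plan([.4572,.0058,.1445],106)
im,c=shot('wrist','w17.png')
cv2.imwrite('pics/c17.png',cv2.resize(im[158:278,209:349],None,fx=4,fy=4,interpolation=cv2.INTER_CUBIC))
E
```

```text
t 46.78 az0 106.1 turn 0.002 rad | x -0.1 y 0.3 z -0.3 | p [0.4569 0.0058 0.1442] q6 1.16 q5 -0.00 tilt 0.01 w 0.204 F [-2.   0.2  6. ]
```

View pics/c17.png

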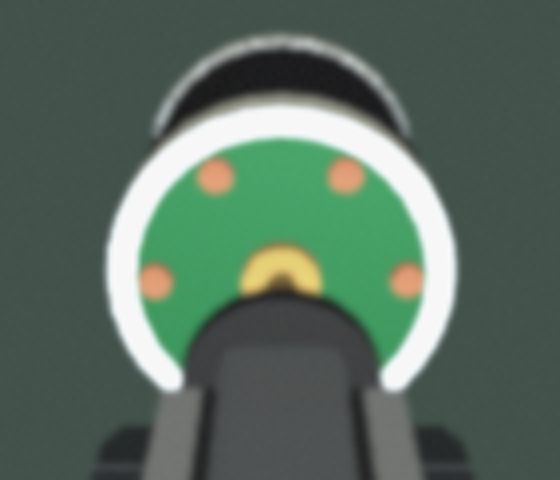

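Call:
move_arm(
  deltas=[
    {"x": 0,"y": 0,"z": -3,"turn": 0,"gripper": 0},
    {"x": 0,"y": 0,"z": -8,"turn": 0,"gripper": 0},
    {"x": 0,"y": 0,"z": -20,"turn": 0,"gripper": 0},
    {"x": 0,"y": 0,"z": -30,"turn": 0,"gripper": 0},
    {"x": 0,"y": 0,"z": -30,"turn": 0,"gripper": 0},
    {"x": 0,"y": 0,"z": -10,"turn": 0,"gripper": 0},
    {"x": 0,"y": 0,"z": 0,"turn": 0,"gripper": 0},
    {"x": 0,"y": 0,"z": 0,"turn": 0,"gripper": 0},
  ],
)

```text
time: 47.5
eef_pos: [0.4571, 0.0058, 0.2445]
tcp_rot: [0.0, 0.601, 0.799, 0.0]
contact_force: [0.2, 0.6, -1.2]
width: 0.201
```

```bash
python3 - <<'E'
from h import *
plan([.5136,.2435,.0705],106.1)
E
```

```text
t 47.5 az0 106.1 turn -0.000 rad | x 212.7 y 120.2 z 174.0 | p [0.4571 0.0058 0.2445] q6 1.16 q5 0.00 tilt 0.06 w 0.201 F [ 0.2  0.6 -1.2]
```

Call:
move_arm(
  deltas=[
    {"x": 12.7,"y": 7.2,"z": 0,"turn": 0,"gripper": 0},
    {"x": 25,"y": 14.1,"z": 0,"turn": 0,"gripper": 0},
    {"x": 25,"y": 14.1,"z": 0,"turn": 0,"gripper": 0},
    {"x": 25,"y": 14.1,"z": 0,"turn": 0,"gripper": 0},
    {"x": 25,"y": 14.1,"z": 0,"turn": 0,"gripper": 0},
    {"x": 25,"y": 14.1,"z": 0,"turn": 0,"gripper": 0},
    {"x": 25,"y": 14.1,"z": 0,"turn": 0,"gripper": 0},
    {"x": 25,"y": 14.1,"z": 0,"turn": 0,"gripper": 0},
    {"x": 25,"y": 14.3,"z": 0,"turn": 0,"gripper": 0},
    {"x": 0,"y": 0,"z": 0,"turn": 0,"gripper": 0},
    {"x": 0,"y": 0,"z": 0,"turn": 0,"gripper": 0},
    {"x": 0,"y": 0,"z": 0,"turn": 0,"gripper": 0},
  ],
)

```text
time: 48.5
eef_pos: [0.5119, 0.2429, 0.2423]
tcp_rot: [-0.001, 0.601, 0.799, -0.002]
contact_force: [0.5, 0.3, -0.5]
width: 0.207
```

```bash
python3 - <<'E'
from h import *
plan([.5136,.2435,.0705],106.1)
im,c=shot('wrist','w18.png')
E
```

```text
t 48.5 az0 106.1 turn 0.000 rad | x 0.1 y 1.8 z 171.8 | p [0.5119 0.2429 0.2423] q6 1.62 q5 -0.00 tilt 0.25 w 0.207 F [ 0.5  0.3 -0.5]
```

View pics/w18.png

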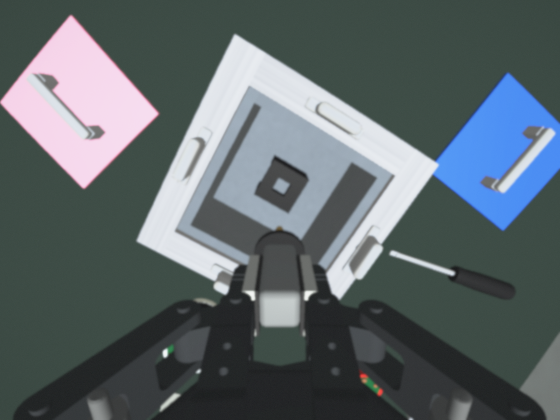

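Call:
move_arm(
  deltas=[
    {"x": 0,"y": 0.5,"z": 15,"turn": 0,"gripper": 0},
    {"x": 0,"y": 0,"z": 25,"turn": 0,"gripper": 0},
    {"x": 0,"y": 0,"z": 25,"turn": 0,"gripper": 0},
    {"x": 0,"y": 0,"z": 25,"turn": 0,"gripper": 0},
    {"x": 0,"y": 0,"z": 15,"turn": 0,"gripper": 0},
    {"x": 0,"y": 0,"z": 5,"turn": 0,"gripper": 0},
    {"x": 0,"y": 0,"z": 0,"turn": 0,"gripper": 0},
    {"x": 0,"y": 0,"z": 0,"turn": 0,"gripper": 0},
    {"x": 0,"y": 0,"z": 0,"turn": 0,"gripper": 0},
  ],
)

```text
time: 49.3
eef_pos: [0.515, 0.2436, 0.1361]
tcp_rot: [0.001, 0.601, 0.799, 0.001]
contact_force: [0.7, -0.3, 0.5]
width: 0.205
```

```bash
python3 - <<'E'
from h import *
plan([.5136,.2435,.0705],106.1)
R,p,s=tcp()
im,c=shot('wrist','w19.png')
print(proj(c,[p+R@[0,0,.0605],[.5136,.2435,.05]]))
cv2.imwrite('pics/c19.png',cv2.resize(im[138:278,199:359],None,fx=4,fy=4,interpolation=cv2.INTER_CUBIC))
E
```

```text
t 49.3 az0 106.1 turn -0.001 rad | x 0.3 y -1.4 z 65.6 | p [0.515  0.2436 0.1361] q6 1.62 q5 -0.00 tilt 0.16 w 0.205 F [ 0.7 -0.3  0.5]
[[279.11323375 228.5376762 ]
 [277.09284045 216.83817385]]
```

View pics/c19.png

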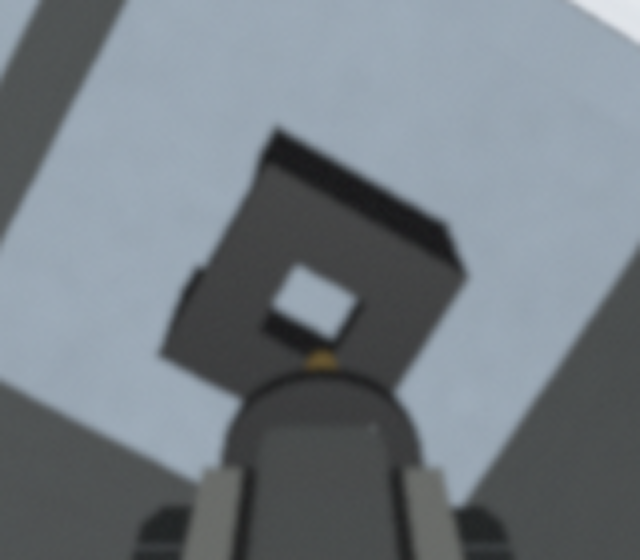

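Call:
move_arm(
  deltas=[
    {"x": 0.4,"y": -1.4,"z": 5,"turn": 0,"gripper": 0},
    {"x": 0,"y": 0,"z": 5,"turn": 0,"gripper": 0},
    {"x": 0,"y": 0,"z": 5,"turn": 0,"gripper": 0},
    {"x": 0,"y": 0,"z": 3,"turn": 0,"gripper": 0},
    {"x": 0,"y": 0,"z": 0,"turn": 0,"gripper": 0},
    {"x": 0,"y": 0,"z": 0,"turn": 0,"gripper": 0},
    {"x": 0,"y": 0,"z": 0,"turn": 0,"gripper": 0},
  ],
)

```text
time: 49.93
eef_pos: [0.5124, 0.2437, 0.1165]
tcp_rot: [-0.0, 0.601, 0.799, -0.0]
contact_force: [-0.6, 0.4, -0.8]
width: 0.198
```

```bash
python3 - <<'E'
from h import *
plan([.5136,.2435,.0705],106.1)
im,c=shot('wrist','w20.png')
cv2.imwrite('pics/c20.png',cv2.resize(im[138:278,199:359],None,fx=4,fy=4,interpolation=cv2.INTER_CUBIC))
E
```

```text
t 49.93 az0 106.1 turn 0.000 rad | x -0.5 y 1.1 z 46.0 | p [0.5124 0.2437 0.1165] q6 1.62 q5 0.00 tilt 0.00 w 0.198 F [-0.6  0.4 -0.8]
```

View pics/c20.png

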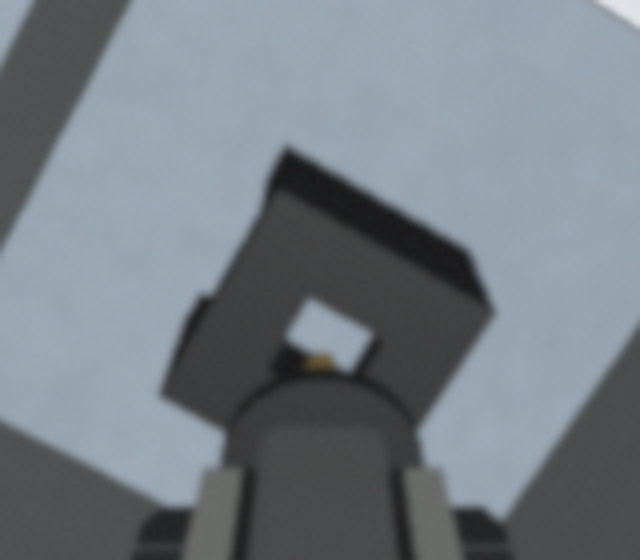

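Call:
move_arm(
  deltas=[
    {"x": -0.3,"y": 1,"z": 2,"turn": 0,"gripper": 0},
    {"x": 0,"y": 0,"z": 5,"turn": 0,"gripper": 0},
    {"x": 0,"y": 0,"z": 7,"turn": 0,"gripper": 0},
    {"x": 0,"y": 0,"z": 7,"turn": 0,"gripper": 0},
    {"x": 0,"y": 0,"z": 7,"turn": 0,"gripper": 0},
    {"x": 0,"y": 0,"z": 6,"turn": 0,"gripper": 0},
    {"x": 0,"y": 0,"z": 4,"turn": 0,"gripper": 0},
    {"x": 0,"y": 0,"z": 3,"turn": 0,"gripper": 0},
    {"x": 0,"y": 0,"z": 0,"turn": 0,"gripper": 0},
    {"x": 0,"y": 0,"z": 0,"turn": 0,"gripper": 0},
  ],
)

```text
time: 50.82
eef_pos: [0.5134, 0.2436, 0.0754]
tcp_rot: [-0.0, 0.601, 0.799, -0.0]
contact_force: [0.3, -0.7, -1.0]
width: 0.205
```

Call:
move_arm(
  deltas=[
    {"x": 0,"y": 0,"z": 2,"turn": 0,"gripper": 0},
    {"x": 0,"y": 0,"z": 1.5,"turn": 0,"gripper": 0},
    {"x": 0,"y": 0,"z": 1,"turn": 0,"gripper": 0},
    {"x": 0,"y": 0,"z": 0.8,"turn": 0,"gripper": 0},
    {"x": 0,"y": 0,"z": 0,"turn": 0,"gripper": 0},
    {"x": 0,"y": 0,"z": 0,"turn": 0,"gripper": 0},
  ],
)

```text
time: 51.32
eef_pos: [0.5135, 0.2437, 0.0705]
tcp_rot: [0.0, 0.601, 0.799, 0.0]
contact_force: [-1.3, 0.0, 1.5]
width: 0.202
```

Call:
move_arm(
  deltas=[
    {"x": 0,"y": 0,"z": 0,"turn": 0,"gripper": 20},
    {"x": 0,"y": 0,"z": 0,"turn": 0,"gripper": 30},
    {"x": 0,"y": 0,"z": 0,"turn": 0,"gripper": 45},
    {"x": 0,"y": 0,"z": 0,"turn": 0,"gripper": 45},
    {"x": 0,"y": 0,"z": 0,"turn": 0,"gripper": 45},
    {"x": 0,"y": 0,"z": -10,"turn": 0,"gripper": 45},
    {"x": 0,"y": 0,"z": -20,"turn": 0,"gripper": 45},
    {"x": 0,"y": 0,"z": -30,"turn": 0,"gripper": 45},
    {"x": 0,"y": 0,"z": -30,"turn": 0,"gripper": 45},
    {"x": 0,"y": 0,"z": -30,"turn": 0,"gripper": 45},
    {"x": 0,"y": 0,"z": -30,"turn": 0,"gripper": 45},
    {"x": 0,"y": 0,"z": -20,"turn": 0,"gripper": 45},
  ],
)

```text
time: 52.32
eef_pos: [0.5145, 0.244, 0.2446]
tcp_rot: [0.001, 0.601, 0.799, 0.002]
contact_force: [1.4, -0.7, -1.0]
width: 0.529
```

Call:
move_arm(
  deltas=[
    {"x": 0,"y": 0,"z": -20,"turn": 0,"gripper": 45},
    {"x": 0,"y": 0,"z": 0,"turn": 0,"gripper": 45},
    {"x": 0,"y": 0,"z": 0,"turn": 0,"gripper": 45},
  ],
)

```text
time: 52.57
eef_pos: [0.5144, 0.244, 0.2623]
tcp_rot: [0.001, 0.601, 0.799, 0.002]
contact_force: [0.5, 0.4, -0.6]
width: 0.525
```

```bash
python3 - <<'E'
from h import *
plan([.5136,.2435,.0705],106.1)
im,c=shot('wrist','w21.png')
print(proj(c,[.5136,.2435,.107]))
shot('scene','s21.png')
E
```

```text
t 52.57 az0 106.1 turn 0.000 rad | x -0.2 y -0.9 z 191.8 | p [0.5144 0.244  0.2623] q6 1.62 q5 0.00 tilt 0.23 w 0.525 F [ 0.5  0.4 -0.6]
[[277.59425821 195.63524413]]
```

View pics/w21.png

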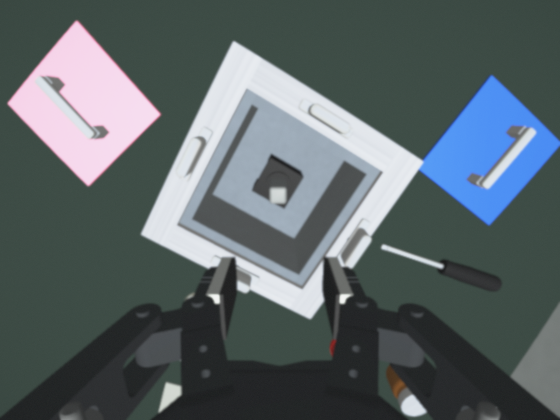

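View pics/s21.png

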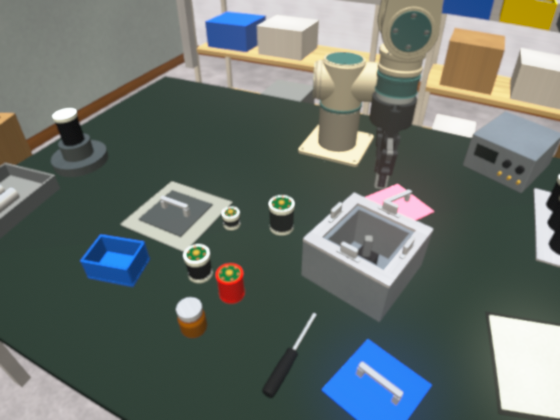

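```bash
python3 - <<'E'
from h import *
im,c=shot('top','t22.png')
for z,q in((.045,(.506,-.117)),(.071,(.6849,-.0984)),(.084,(.4573,.0054))): print(z,studs(im,c,z,q,15))
arm.job_done(); print(state()['time'])
E
```

```text
0.045 (array([328.8, 222. ]), [(np.int32(15), array([329.6, 222.6]), array([ 0.504 , -0.1193,  0.045 ]))])
0.071 (array([319.8, 162. ]), [(np.int32(17), array([319.6, 162. ]), array([ 0.6848, -0.0979,  0.071 ]))])
0.084 (array([288.7, 238.1]), [(np.int32(18), array([288.7, 238.1]), array([0.4573, 0.0052, 0.084 ]))])
the job is handed in; nothing more can be done
the job is handed in; nothing more can be done
```

View pics/t22.png

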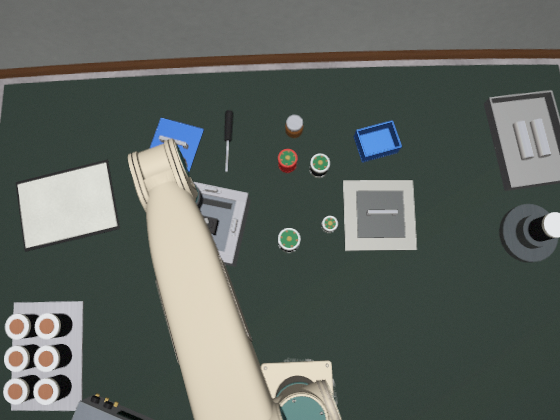

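The job is done and handed in at about 53 s of the 192 s allowed.

- **Buttons and panel:** All four turn buttons lie along the rim. The grey panel is flat and handle up in the middle of the mat.
- **Motors:** Three were on the bench: motor1, motor3 and motor4 (motor2 is absent). I rested the probe tip on each stud in that order, for at least 1.3 s each with about 5–6 N of contact force. In the wrist pictures the tip is on each stud.
- **Probe:** It is back in its holder. It met the holder at the same tool height as when I first gripped it (0.0705 m), and its top appears within a pixel of where it should be when fully home.

**Last checks:** All three motors and the red look-alike stand upright, and the things at the back of the bench look where they started. Motor1 moved about 35 mm by itself after I had touched it, while the arm was over at motor3. It is still upright and clear of the mat, so I did not touch it again. No check failed.

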